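# Pull the red key cap for washing

## Robot

A 6-joint arm with a two-finger parallel gripper is mounted at the origin on a cart in front of the work surface, level with it; the furniture and walls round the work are solid. World frame = base frame: x ahead of the robot, y to its left, z up, the work surface at z = 0. Lengths are in mm, angles in degrees, forces in N, time in s.
With the tool pointing down it reaches from about 300 to 850 mm from the base axis. Payload 4.2 kg.
Tool frame: the origin (TCP) lies on the centre line of the jaws, within the pads' length; the fingertips stand 14 mm ahead of it and the grasp point (between the pads) lies 5 mm behind it (env.finger_overhang is the z of the fingertips in the tool frame, in mm); z points along the fingers, y is the line along which they close (so a half turn about z gives the same grasp; the last joint's range is limited). The gripper opens to 91 mm and grips with 3 to 60 N. Pads are 32 mm wide; open, the fingers measure 118 mm over their backs; the gripper's body (76 mm by 178 mm) begins 60 mm behind the grasp point.
Start: joints at [65.317, 18.312, 89.639, -0, 72.044, -1.146], TCP at [229.626, 527.175, 227.976] pointing down, gripper open.
Joint ranges: [-177.97, 177.97], [-48.28, 115.42], [12.27, 149.76], [-77.06, 257.06], [2.81, 150.46], [-146.56, 146.56]. Speed limits (degrees/s): [147.25, 147.25, 180, 180, 180, 180].

## Interface

Orientations are given as [roll, pitch, yaw] about the fixed x, y, z axes, in that order (R = Rz(yaw) Ry(pitch) Rx(roll)).
In Python, from workcell import sensors, viewer, env gives the robot as it stands. The module is installed in compiled form; this text tells all that it offers.
- The arm moves only by the tool step_arm, never from a script. Its argument "plan" is one flat list of numbers, 6 for each row, row after row: the shift along the tool's x, y, z in cm, then the turn, a rotation vector about the tool's x, y, z in rad. In form: [x, y, z, wx, wy, wz, x, y, z, wx, wy, wz, ...]. A call has 1 to 5 rows; each row shifts and turns the commanded pose from where the row before left it, along the tool's axes as they then stand; what a row does not reach is not made up. A row lasts 1/12 s, in which the tool goes at most 41.7 mm and 7.16 degrees, less where a joint would pass 70% of its speed; a pose out of reach is approached as far as the arm can. A call is refused whole if a number of a shift passes 4.17 or a number of a turn 0.125, either way. A call with a gripper value outside its range is refused whole. "hand" is the finger opening in cm, from 0 to 9.12, set as the call begins (left out, the last holds). The fingers move at their own pace and stop on an object; "newtons" is the grip in N (left out, the last holds). Time passes only in rows, so rows that do not move let the fingers close. It gives the time, the measured TCP pose, the force, the opening and the grip force at its end, in the units of the state.
- sensors.state(): the state, without advancing time (a new reading comes with each control period).
- viewer.grab_frame(name): name is "side" or "top" or "wrist"; returns a dict with "img" (480x640x3 uint8, red, green, blue), "fx", "fy", "cx", "cy" (pixels), "position" and "attitude" of the camera in the world. Camera axes: x right, y down, z forward; pixel columns grow to the right and rows downward; lengths in mm; the calibration is good to about 2 mm. A picture is of the moment at which its call begins. There is no depth.
- env.job_done(): hands the job in; it is judged then, once.
Trained networks look in a picture, given as the dict that the camera call returned (one of the last four; its "shot" number tells which), for a name from the list of things; names that differ only in an ending like _2 or _b are one class to them, and where a whole thing is asked for, a point or a joint stands for the part that bears it (a point fixed in the world has none). Each returns a list of dicts, best first, with "score" (0 to 1); they miss things now and then, are a little off and sometimes report something else, mostly with a low value. They report only what shows in the picture. A call takes as long as a camera call. They do not tell look-alikes from the thing itself.
- viewer.boxes_of(name, picture): "location" ([column, row] in pixels, amid what is visible of it).
- viewer.pinpoint(name, picture): "location" ([column, row] in pixels: a listed point, or the origin of a listed thing).
The state is a dict: "time_s": time; "qpos": joint angles; "qvel": joint speeds; "effort": joint torques, N m; "ee_pos": TCP position; "ee_rot": TCP orientation; "force": force on the tool from outside, world axes, zero at the start; "torque": the same for the moment, N m; "gripper_width": finger opening in mm; "gripper_force": force on a finger pad.
Only numpy, scipy, OpenCV 4.12 (cv2) and the standard library are available. Lean on these libraries where they do the work, as an engineer would, in place of code of your own. Each camera call takes 0.05 s, during which the arm holds its last target. There are 200 camera calls.

## Task

Take the red cap off the counter console with the cap puller, never with your fingers: slide the fork under the cap's rim until its stop just rests against the neck, fully home but not pushed hard, then pull straight up, gently, until the cap pops off. Stand the puller upright in the steel tray with the cap still in its fork, let go, and leave the blue cap alone.

Things in the scene. Friction and masses are not known exactly. Their poses are not given: they have to be found in the camera images.
- console: Flat two-key console, black with an aluminium deck, fixed, 100 (x) x 150 (y) x 34 mm high. Origin: centre of its underside; the deck is 34 mm above it; its front, towards the robot, is -x. The key posts are at x = +12, y = +36 and -36 mm; either cap may sit on either. In front of the caps (-x) the deck is bare.
- red_cap: The red cap, 30 g. Origin: foot of its neck, which seated stands on the deck. Neck: hollow, square, 26 x 26 mm, 12.5 mm high, sides parallel to the console's. On it a round rim 46 mm across, 9 mm thick, underside 12.5 mm over the deck. Spring catches hold it: it hardly moves sideways and pops off upward at about 5 to 8 N; 25 mm of lift clears the post. It breaks above 13 N.
- red_cap_mid (a point): Centre of the red cap's rim, 17 mm above the foot of its neck.
- blue_cap_mid (a point): The same point of the like blue cap on the other post, which stays on.
- puller_grip (a point): Centre of the wooden handle (18 x 18 mm, 48 mm tall, upright) of the steel cap puller, which stands loose on the counter, about 0.18 kg. This point is 64 mm above the puller's flat underside; the handle's top is at 88 mm, its foot at 40 mm. The fork opens towards this frame's +x.
- puller: The puller; origin on the handle's axis at the underside. Fork: flat U, 8 mm thick, 68 mm wide (y), slot 31 mm wide. The slot's end is the flat stop that meets the cap's neck; tines reach 18 mm ahead of it, the U 26 mm behind. Side legs, 52 mm apart inside, carry a bridge (underside 28, top 35 mm up). Fully home, the cap's centre is 13 mm ahead of the stop.
- puller_base (a point): Same point as the puller's origin. The handle is clamped anywhere along the bridge, firmly: the fork's stop lies between 20 mm behind and 14 mm ahead (+x) of this point. How far is not measured: slide in slowly until the stop is felt on the neck, pushing with a few newtons only.
- tray: Square open steel tray, fixed, 130 x 130 mm outside, walls 4 mm thick and 18 mm high. Origin: centre of its underside, on the counter.
- tray_in (a point): Centre of the tray's inner floor; axes along the tray's sides.
Things that resemble listed ones, but are neither listed nor needed, are in the scene too. Leave any green look-alike of the puller alone.

How it is judged:
By the outcome, as a careful person would: the job done as asked, in the order asked, and still so for the second after the job is handed in, with the robot touching nothing.
It also fails if it takes over 72 s, if anything falls off the work surface, if the arm or the gripper's body presses on something with over 40 N, if the wrist force passes 120 N, or if a joint passes its speed limit or range.

## Working session

There is one attempt and no reset: what is moved stays moved. The work goes in short steps, Python scripts to look and compute and a tool call to move; the robot and the scene stay as the last step left them, time stands still between calls to the robot, and variables do not carry over. Pictures are saved under pics/ and viewed, at most 10 in all, crops included, and the job is handed in when it is done.

Besides the shell and the picture viewer there is one more tool, called after "Request:" as name(argument=value, ...) on one line, values as JSON. step_arm: Moves the arm, as the interface text tells. Its arguments: {"type":"object","properties":{"plan":{"type":"array","items":{"type":"number"}},"hand":{"type":"number"},"newtons":{"type":"number"}},"required":["plan"]}

```bash
mkdir -p pics; cat > h.py <<'E'
from workcell import sensors, viewer, env
import numpy as np, cv2
from scipy.spatial.transform import Rotation as R
def cam(f):
    a=np.array(f["attitude"],float)
    M=a if a.shape==(3,3) else (R.from_euler('xyz',a,degrees=True).as_matrix() if a.size==3 else None)
    return M,np.array(f["position"],float)
def at_z(f,px,z):
    M,p=cam(f); d=M@np.array([(px[0]-f["cx"])/f["fx"],(px[1]-f["cy"])/f["fy"],1])
    return p+d*(z-p[2])/d[2]
def proj(f,P):
    M,p=cam(f); c=M.T@(np.array(P,float)-p); return np.array([f["fx"]*c[0]/c[2]+f["cx"],f["fy"]*c[1]/c[2]+f["cy"]])
def tri(fs,pxs):
    A=np.zeros((3,3));b=np.zeros(3)
    for f,px in zip(fs,pxs):
        M,p=cam(f); d=M@np.array([(px[0]-f["cx"])/f["fx"],(px[1]-f["cy"])/f["fy"],1]); d/=np.linalg.norm(d)
        Q=np.eye(3)-np.outer(d,d);A+=Q;b+=Q@p
    return np.linalg.solve(A,b)
def save(f,n): cv2.imwrite("pics/"+n,f["img"][:,:,::-1])
E
python3 - <<'E'
from h import *
s=sensors.state();print({k:s[k] for k in("time_s","ee_pos","ee_rot","force","gripper_width")})
Z=dict(red_cap_mid=51,blue_cap_mid=51,puller_grip=64,puller_base=0,tray_in=4,console=0,tray=0)
ims=[]
for n in("top","side"):
    f=viewer.grab_frame(n);save(f,n+"0.png")
    print(n,f["position"],f["attitude"],f["fx"])
    for k,z in Z.items():
        for r in viewer.pinpoint(k,f)[:4]: print(k,np.round(r["location"]),round(r["score"],2),np.round(at_z(f,r["location"],z)))
E
```

```text
{'time_s': 0.0, 'ee_pos': array([229.42236569, 526.73247305, 227.12622772]), 'ee_rot': array([-1.79901114e+02, -1.29801964e-03,  1.56463607e+02]), 'force': array([-0.92802232,  0.04881228, -0.04256979]), 'gripper_width': 91.39613886067606}
top [ 405.22045193   38.9546623  1068.32060428] [-175.81508287    1.31535035  -91.41478123] 464.17487611428965
red_cap_mid [502. 212.] 0.78 [ 508. -332.   51.]
blue_cap_mid [470. 222.] 0.62 [ 486. -262.   51.]
puller_grip [381. 250.] 0.87 [430. -64.  64.]
puller_grip [161. 271.] 0.84 [397. 413.  64.]
puller_base [378. 249.] 0.79 [436. -64.   0.]
puller_base [168. 276.] 0.79 [385. 421.   0.]
tray_in [174. 208.] 0.61 [543. 406.   4.]
console [476. 225.] 0.66 [ 484. -291.    0.]
tray [175. 207.] 0.92 [544. 404.   0.]
tray [468. 223.] 0.21 [ 489. -272.    0.]
side [ 494.67313111 -763.71232456  701.57831561] [-127.21326652    0.92520264    0.32543175] 439.47400556005226
red_cap_mid [333. 398.] 0.79 [ 511. -330.   51.]
red_cap_mid [321. 366.] 0.23 [ 490. -263.   51.]
blue_cap_mid [320. 364.] 0.94 [ 489. -258.   51.]
puller_grip [294. 288.] 0.68 [432. -69.  64.]
puller_grip [286. 179.] 0.62 [386. 412.  64.]
puller_grip [295. 310.] 0.35 [ 438. -135.   64.]
puller_base [288. 200.] 0.84 [390. 399.   0.]
puller_base [295. 306.] 0.64 [433. -61.   0.]
tray_in [335. 198.] 0.75 [533. 401.   4.]
console [316. 396.] 0.85 [ 481. -291.    0.]
console [296. 307.] 0.27 [434. -63.   0.]
tray [340. 199.] 0.88 [552. 401.   0.]
tray [336. 197.] 0.2 [537. 414.   0.]
```

View pics/top0.png

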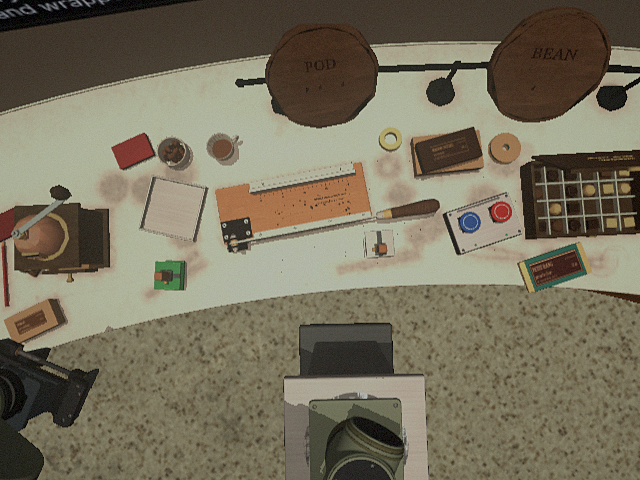

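View pics/side0.png

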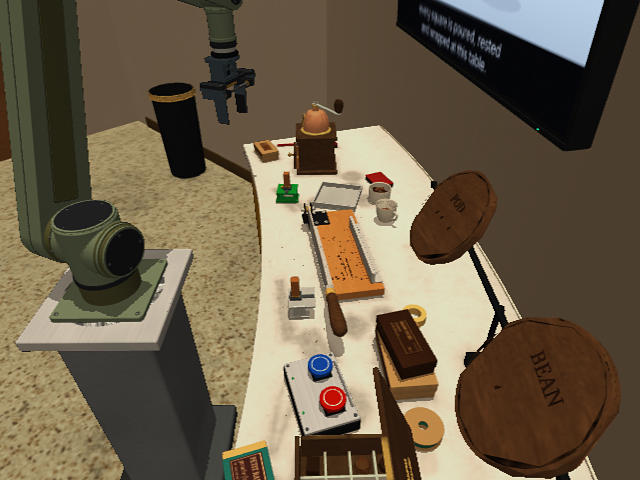

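The steel puller is at top (380,245) / side (300,300). The green look-alike is at top (170,275). The red cap is at top (502,212), the farther one from the robot's centre, and the tray is at (174,208). I'll plan a move above the steel puller.

```bash
cat >> h.py <<'E'
def plan(pos,yaw,step=35,pose=None,rot=0.12):
    s=sensors.state(); p=np.array(s["ee_pos"]);A=R.from_euler('xyz',s["ee_rot"],degrees=True)
    T=R.from_euler('xyz',[180,0,yaw],degrees=True)
    w=(T*A.inv()).as_rotvec(); d=np.array(pos)-p
    n=int(max(np.ceil(np.linalg.norm(d)/step),np.ceil(np.linalg.norm(w)/rot),1))
    rows=[]
    for i in range(n):
        C=R.from_rotvec(w*i/n)*A
        rows.append(np.r_[C.inv().apply(d/n)/10,C.inv().apply(w/n)])
    for r in range(0,n,5): print([float(x)+0 for x in np.concatenate(rows[r:r+5]).round(3)])
E
python3 - <<'E'
from h import *
t=cv2.imread("pics/top0.png")[190:290,330:460];t=cv2.resize(t,(780,600),interpolation=cv2.INTER_CUBIC);cv2.imwrite("pics/c1.png",t)
plan([400,-66,330],95)
E
```

```text
[-2.184, -2.643, -0.567, 0.0, 0.0, 0.06, -2.337, -2.509, -0.567, 0.0, 0.0, 0.06, -2.483, -2.365, -0.567, 0.0, 0.0, 0.06, -2.619, -2.213, -0.567, 0.0, 0.0, 0.06, -2.746, -2.053, -0.567, 0.0, 0.0, 0.06]
[-2.864, -1.886, -0.567, 0.0, 0.0, 0.06, -2.971, -1.712, -0.567, 0.0, 0.0, 0.06, -3.067, -1.532, -0.567, 0.0, 0.0, 0.06, -3.153, -1.346, -0.567, 0.0, 0.0, 0.06, -3.228, -1.156, -0.567, 0.0, 0.0, 0.06]
[-3.291, -0.962, -0.567, 0.0, 0.0, 0.06, -3.342, -0.764, -0.567, 0.0, 0.0, 0.06, -3.382, -0.564, -0.567, 0.0, 0.0, 0.06, -3.41, -0.361, -0.567, 0.0, 0.0, 0.06, -3.425, -0.158, -0.567, 0.0, 0.0, 0.06]
[-3.428, 0.047, -0.567, 0.0, 0.0, 0.06, -3.42, 0.251, -0.567, 0.0, 0.0, 0.06, -3.399, 0.454, -0.567, 0.0, 0.0, 0.06]
```

View pics/c1.png

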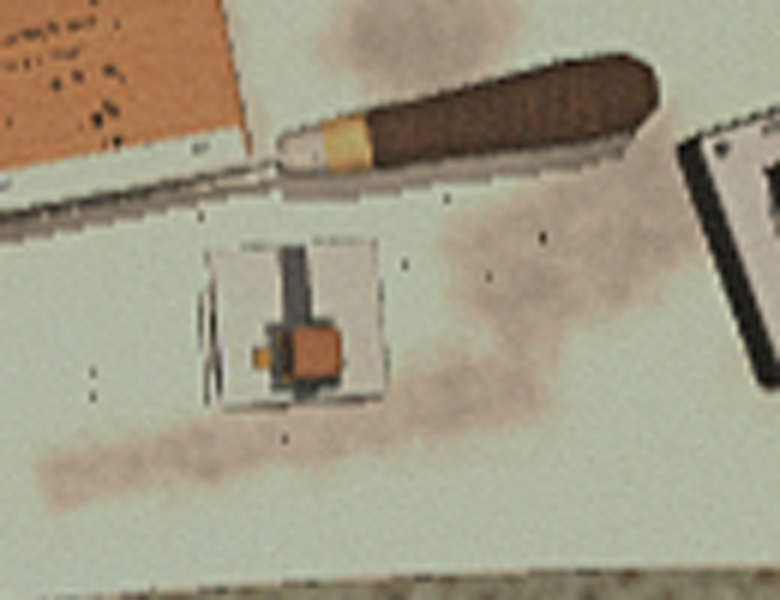

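The crop shows the steel puller: fork plate about (205–385, 240–405), brown handle top at (315,352). Grey metal, not green, so it's the one wanted. Moving above it.

Request:
step_arm(plan=[-2.18, -2.64, -0.57, 0, 0, 0.06, -2.34, -2.51, -0.57, 0, 0, 0.06, -2.48, -2.37, -0.57, 0, 0, 0.06, -2.62, -2.21, -0.57, 0, 0, 0.06, -2.75, -2.05, -0.57, 0, 0, 0.06])

```text
time_s: 1.22
ee_pos: [276.9, 360.8, 256.7]
ee_rot: [180.0, 0.0, 139.1]
force: [0.9, -0.1, -0.2]
gripper_width: 91.3
gripper_force: 0.0
```

Request:
step_arm(plan=[-2.86, -1.89, -0.57, 0, 0, 0.06, -2.97, -1.71, -0.57, 0, 0, 0.06, -3.07, -1.53, -0.57, 0, 0, 0.06, -3.15, -1.35, -0.57, 0, 0, 0.06, -3.23, -1.16, -0.57, 0, 0, 0.06])

```text
time_s: 1.63
ee_pos: [323.6, 195.9, 285.4]
ee_rot: [179.9, 0.0, 122.0]
force: [-0.1, -0.1, 0.2]
gripper_width: 91.1
gripper_force: 0.0
```

Request:
step_arm(plan=[-3.29, -0.96, -0.57, 0, 0, 0.06, -3.34, -0.76, -0.57, 0, 0, 0.06, -3.38, -0.56, -0.57, 0, 0, 0.06, -3.41, -0.36, -0.57, 0, 0, 0.06, -3.43, -0.16, -0.57, 0, 0, 0.06])

```text
time_s: 2.05
ee_pos: [370.2, 30.8, 314.1]
ee_rot: [179.9, 0.0, 104.7]
force: [1.6, 0.3, 0.3]
gripper_width: 91.3
gripper_force: 0.0
```

Request:
step_arm(plan=[-3.43, 0.05, -0.57, 0, 0, 0.06, -3.42, 0.25, -0.57, 0, 0, 0.06, -3.4, 0.45, -0.57, 0, 0, 0.06, 0, 0, 0, 0, 0, 0, 0, 0, 0, 0, 0, 0])

```text
time_s: 2.47
ee_pos: [398.1, -67.8, 330.6]
ee_rot: [180.0, -0.0, 94.4]
force: [-0.4, 0.3, 0.4]
gripper_width: 91.3
gripper_force: 0.0
```

```bash
python3 - <<'E'
from h import *
s=sensors.state();print({k:s[k] for k in("time_s","ee_pos","ee_rot","force","gripper_width")})
f=viewer.grab_frame("wrist");save(f,"w1.png");print(f["position"],f["attitude"],f["fx"])
for k,z in dict(puller_grip=64,puller_base=0,red_cap_mid=51,blue_cap_mid=51).items():
    for r in viewer.pinpoint(k,f)[:2]: print(k,np.round(r["location"]),round(r["score"],2),np.round(at_z(f,r["location"],z),1))
E
```

```text
{'time_s': 2.4667, 'ee_pos': array([398.13740928, -67.83009096, 330.58221643]), 'ee_rot': array([ 1.79993981e+02, -2.53369398e-02,  9.43905720e+01]), 'force': array([-0.41617778,  0.33798465,  0.44243513]), 'gripper_width': 91.3130347808258}
[392.62363025  16.26322259 488.1270646 ] [ 1.62698693e+02 -1.74388564e-02  4.31628663e+00] 390.1256128102853
puller_grip [348. 202.] 0.86 [434.4 -66.7  64. ]
puller_base [344. 190.] 0.87 [434.7 -64.3   0. ]
red_cap_mid [384. 395.] 0.95 [ 510.3 -324.9   51. ]
blue_cap_mid [375. 351.] 0.87 [ 490.3 -258.8   51. ]
```

View pics/w1.png

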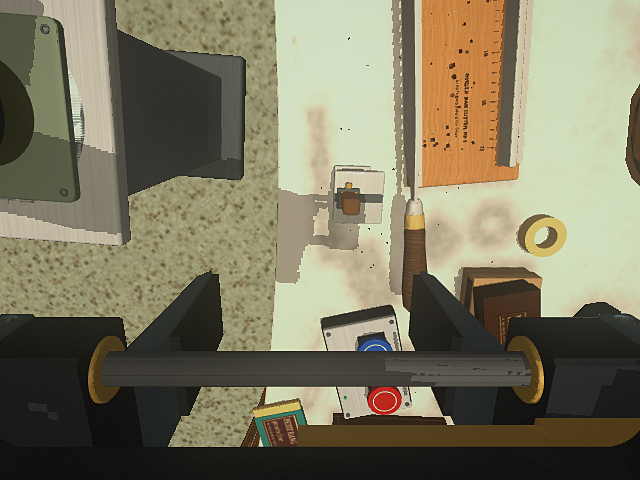

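In the wrist view, the puller's handle is at (350,203), its fork plate spans (330–383,168–225), the knife handle is at (414,250), and the caps are at (375,351) and (384,397). I'll go lower for a close look.

```bash
python3 - <<'E'
from h import *
plan([434,-100,200],94.4)
E
```

```text
[-0.937, 0.837, 3.26, 0.0, 0.0, 0.001, -0.935, 0.839, 3.26, 0.0, 0.0, 0.001, -0.934, 0.84, 3.26, 0.0, 0.0, 0.001, -0.932, 0.841, 3.26, 0.0, 0.0, 0.001]
```

Request:
step_arm(plan=[-0.93, 0.84, 3.26, 0, 0, 0, -0.93, 0.84, 3.26, 0, 0, 0, -0.93, 0.84, 3.26, 0, 0, 0, -0.93, 0.84, 3.26, 0, 0, 0, 0, 0, 0, 0, 0, 0])

```text
time_s: 3.13
ee_pos: [431.9, -100.0, 194.8]
ee_rot: [-179.4, -0.2, 94.7]
force: [-2.0, 0.1, -0.4]
gripper_width: 91.0
gripper_force: 0.0
```

```bash
python3 - <<'E'
from h import *
s=sensors.state();print(s["ee_pos"],s["ee_rot"])
f=viewer.grab_frame("wrist");save(f,"w2.png");print(f["position"],f["attitude"])
import pickle;pickle.dump(f,open("w2.pkl","wb"))
for k,z in dict(puller_grip=64,puller_base=0,red_cap_mid=51,blue_cap_mid=51).items():
    for r in viewer.pinpoint(k,f)[:2]: print(k,np.round(r["location"]),round(r["score"],2),np.round(at_z(f,r["location"],z),1))
c=proj(f,[434,-66,20]).astype(int);print(c);x0,y0=max(c[0]-95,0),max(c[1]-75,0);print(x0,y0)
cv2.imwrite("pics/c2.png",cv2.resize(f["img"][y0:y0+150,x0:x0+190,::-1],None,fx=4,fy=4,interpolation=cv2.INTER_CUBIC))
E
```

```text
[431.87307549 -99.99838491 194.78167862] [-179.40351531   -0.19201213   94.66081338]
[427.65768215 -16.2475907  352.56214858] [162.86646589   0.58418998   4.58975758]
puller_grip [329. 195.] 0.97 [438.7 -67.1  64. ]
blue_cap_mid [363. 405.] 0.62 [ 488.6 -262.7   51. ]
[322 183]
227 108
```

View pics/c2.png

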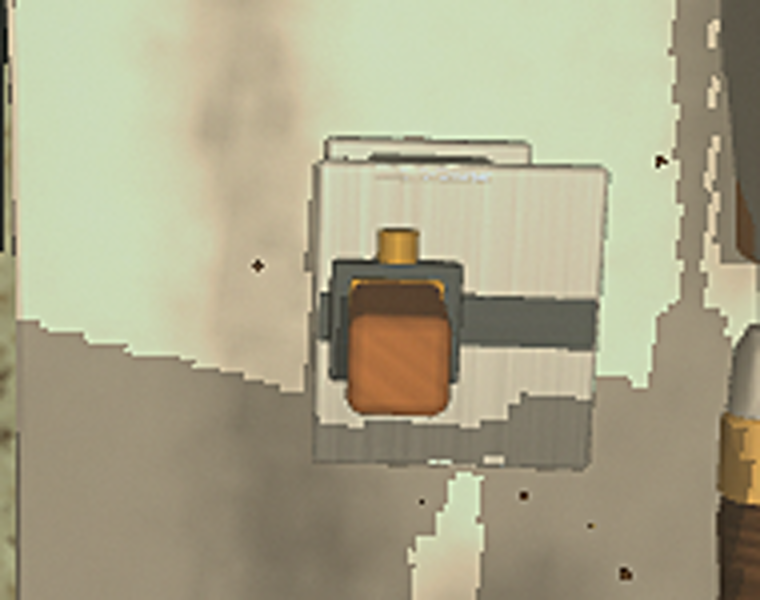

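The close view shows the bridge plate (315–605,165–468), the handle top at (398,362) and the fork end showing at (325–530,138–160). Fork and bridge are flush on the left and the bridge overhangs on the right, so the fork opens right (world +x) with the handle well behind the stop.

```bash
python3 - <<'E'
from h import *
import pickle;f=pickle.load(open("w2.pkl","rb"))
C=lambda u,v,z:at_z(f,[227+(u+.5)/4,108+(v+.5)/4],z).round(1)
for n,u,v,z in [("bTL",318,163,35),("bTR",609,169,35),("bBR",588,468,35),("bBL",313,462,35),("railTL",465,295,37),("railTR",597,299,37),("railBL",465,344,37),("railBR",595,349,37),("hBL",348,414,88),("hBR",450,414,88),("hTL",348,314,88),("hTR",450,314,88),("fL",325,138,8),("fR",530,142,8)]: print(n,C(u,v,z))
print(proj(f,[438,-67,88]))
E
```

```text
bTL [419.  -37.2  35. ]
bTR [476.6 -33.7  35. ]
bBR [480.1 -94.8  35. ]
bBL [422.5 -98.3  35. ]
railTL [450.6 -60.6  37. ]
railTR [477.2 -59.2  37. ]
railBL [451.6 -70.5  37. ]
railBR [478.1 -69.4  37. ]
hBL [428.8 -75.6  88. ]
hBR [446.4 -74.1  88. ]
hTL [427.4 -58.2  88. ]
hTR [444.7 -56.8  88. ]
fL [419.4 -33.7   8. ]
fR [463.2 -31.    8. ]
[328.51726425 200.56142648]
```

Puller: handle axis (436.8,−66.3), yaw 3.4°, stop about 10.5 mm ahead. I'll grasp along the puller's x.

Request:
step_arm(plan=[0, 0, 0, 0, 0, 0], hand=5.0, newtons=50)

```text
time_s: 3.47
ee_pos: [435.2, -100.7, 202.1]
ee_rot: [179.8, 0.1, 94.6]
force: [0.1, 0.4, -0.6]
gripper_width: 86.9
gripper_force: 0.0
```

```bash
python3 - <<'E'
from h import *
s=sensors.state();print(s["ee_pos"],s["ee_rot"]);plan([436.8,-66.3,130],93.4)
E
```

```text
[ 435.16696314 -100.71700312  202.1102954 ] [1.79782744e+02 6.28788748e-02 9.46299688e+01]
[1.142, 0.138, 2.403, 0.001, 0.0, 0.007, 1.142, 0.133, 2.403, 0.001, 0.0, 0.007, 1.142, 0.128, 2.403, 0.001, 0.0, 0.007]
```

Request:
step_arm(plan=[1.14, 0.1, 2.4, 0, 0, 0.007, 1.14, 0.1, 2.4, 0, 0, 0.007, 1.14, 0.1, 2.4, 0, 0, 0.007, 0, 0, 0, 0, 0, 0, 0, 0, 0, 0, 0, 0])

```text
time_s: 3.88
ee_pos: [434.8, -66.4, 128.7]
ee_rot: [-180.0, 0.0, 93.5]
force: [0.4, -0.2, 0.8]
gripper_width: 54.1
gripper_force: 0.0
```

```bash
python3 - <<'E'
from h import *
s=sensors.state();print(s["ee_pos"],s["ee_rot"]);plan([436.8,-66.3,65],93.4)
E
```

```text
[434.79001541 -66.39367421 128.68363218] [-1.79978426e+02  3.55620237e-03  9.34793930e+01]
[-0.001, 0.102, 3.184, 0.0, 0.0, 0.001, -0.001, 0.101, 3.184, 0.0, 0.0, 0.001]
```

Request:
step_arm(plan=[0, 0.1, 2.1, 0, 0, 0, 0, 0.1, 2.1, 0, 0, 0, 0, 0, 2.1, 0, 0, 0, 0, 0, 0, 0, 0, 0, 0, 0, 0, 0, 0, 0])

```text
time_s: 4.3
ee_pos: [437.8, -67.1, 66.3]
ee_rot: [179.9, 0.0, 93.4]
force: [0.1, 0.9, 0.7]
gripper_width: 49.8
gripper_force: 0.0
```

Request:
step_arm(plan=[0, 0, 0, 0, 0, 0, 0, 0, 0, 0, 0, 0, 0, 0, 0, 0, 0, 0, 0, 0, 0, 0, 0, 0, 0, 0, 0, 0, 0, 0], hand=0, newtons=55)

```text
time_s: 4.72
ee_pos: [437.1, -66.6, 65.7]
ee_rot: [180.0, 0.0, 93.4]
force: [-0.4, 0.0, 1.0]
gripper_width: 19.6
gripper_force: 0.7
```

Request:
step_arm(plan=[0, 0, 0, 0, 0, 0, 0, 0, 0, 0, 0, 0, 0, 0, 0, 0, 0, 0])

```text
time_s: 4.97
ee_pos: [436.8, -66.5, 65.3]
ee_rot: [-180.0, -0.0, 93.4]
force: [-1.8, 0.7, 2.7]
gripper_width: 17.4
gripper_force: 55.0
```

Request:
step_arm(plan=[0, 0, -1.5, 0, 0, 0, 0, 0, -3, 0, 0, 0, 0, 0, -3, 0, 0, 0, 0, 0, -2.5, 0, 0, 0, 0, 0, 0, 0, 0, 0])

```text
time_s: 5.38
ee_pos: [440.0, -67.1, 169.5]
ee_rot: [179.4, 0.1, 93.4]
force: [0.4, 0.6, -1.3]
gripper_width: 17.6
gripper_force: 55.0
```

```bash
python3 - <<'E'
from h import *
s=sensors.state();print(s["ee_pos"],s["ee_rot"],s["force"],s["gripper_width"]);plan([446,-349,165],107)
E
```

```text
[440.04720795 -67.06039565 169.49011935] [1.79441043e+02 1.24814885e-01 9.33815542e+01] [ 0.37414326  0.55158319 -1.25390112] 17.560779429898233
[-3.131, -0.119, 0.056, 0.001, 0.0, -0.026, -3.127, -0.202, 0.055, 0.001, 0.0, -0.026, -3.12, -0.284, 0.054, 0.001, 0.0, -0.026, -3.112, -0.367, 0.053, 0.001, 0.0, -0.026, -3.101, -0.449, 0.052, 0.001, 0.0, -0.026]
[-3.088, -0.53, 0.052, 0.001, 0.0, -0.026, -3.073, -0.612, 0.051, 0.001, 0.0, -0.026, -3.056, -0.692, 0.051, 0.001, 0.0, -0.026, -3.037, -0.773, 0.05, 0.001, 0.0, -0.026]
```

Request:
step_arm(plan=[-3.13, -0.12, 0, 0, 0, -0.026, -3.13, -0.2, 0, 0, 0, -0.026, -3.12, -0.28, 0, 0, 0, -0.026, -3.11, -0.37, 0, 0, 0, -0.026, -3.1, -0.45, 0, 0, 0, -0.026])

```text
time_s: 5.8
ee_pos: [439.3, -224.2, 163.8]
ee_rot: [-179.9, -0.1, 100.9]
force: [-0.4, 0.2, -1.0]
gripper_width: 17.9
gripper_force: 55.0
```

Request:
step_arm(plan=[-3.09, -0.53, 0, 0, 0, -0.026, -3.07, -0.61, 0, 0, 0, -0.026, -3.06, -0.69, 0, 0, 0, -0.026, -3.04, -0.77, 0, 0, 0, -0.026, 0, 0, 0, 0, 0, 0])

```text
time_s: 6.22
ee_pos: [442.5, -353.8, 163.5]
ee_rot: [-180.0, 0.2, 106.6]
force: [0.8, 0.2, -1.3]
gripper_width: 17.7
gripper_force: 55.0
```

Request:
step_arm(plan=[0, 0, 0, 0, 0, 0, 0, 0, 0, 0, 0, 0])

```text
time_s: 6.38
ee_pos: [441.7, -347.7, 163.7]
ee_rot: [-179.9, -0.2, 106.8]
force: [0.2, -0.5, -1.9]
gripper_width: 17.9
gripper_force: 55.0
```

```bash
python3 - <<'E'
from h import *
import pickle
s=sensors.state();print(s["ee_pos"],s["ee_rot"],s["force"],s["gripper_width"])
f=viewer.grab_frame("wrist");save(f,"w3.png");pickle.dump(f,open("w3.pkl","wb"));g=viewer.grab_frame("side");save(g,"s3.png");pickle.dump(g,open("s3.pkl","wb"));t=viewer.grab_frame("top");pickle.dump(t,open("t3.pkl","wb"))
for k,z in dict(puller_grip=64,puller_base=0,red_cap_mid=51,blue_cap_mid=51,console=0).items():
  P=[]
  for q in (f,g,t):
    r=viewer.pinpoint(k,q)[:1]
    if r: r=r[0];P.append(r["location"]);print(k,np.round(r["location"]),round(r["score"],2),np.round(at_z(q,r["location"],z),1))
    else: P.append(None)
  v=[(q,p) for q,p in zip((f,g,t),P) if p is not None]
  if len(v)>1: print("tri",tri(*zip(*v)).round(1))
E
```

```text
[ 441.73300515 -347.71804832  163.68676401] [-1.79922211e+02 -1.67934502e-01  1.06752287e+02] [ 0.1773417  -0.46006922 -1.93217638] 17.903891410661025
puller_grip [316. 311.] 0.78 [ 456.4 -393.7   64. ]
puller_grip [288. 367.] 0.83 [ 432.1 -274.6   64. ]
puller_grip [532. 242.] 0.9 [ 439.  -388.4   64. ]
tri [ 439.9 -347.4  159.1]
puller_base [293. 389.] 0.86 [ 437.4 -276.2    0. ]
puller_base [521. 239.] 0.76 [ 449.4 -390.1    0. ]
tri [ 445.5 -348.4  103.8]
red_cap_mid [414. 245.] 0.84 [ 511.8 -328.8   51. ]
red_cap_mid [333. 399.] 0.97 [ 509.5 -330.1   51. ]
red_cap_mid [497. 213.] 0.65 [ 505.8 -322.4   51. ]
tri [ 509.5 -327.    47.2]
blue_cap_mid [419. 145.] 0.93 [ 489.6 -261.6   51. ]
blue_cap_mid [319. 365.] 0.77 [ 486.6 -260.4   51. ]
blue_cap_mid [469. 224.] 0.91 [ 483.8 -260.3   51. ]
tri [ 486.5 -261.    52.2]
console [388. 187.] 0.71 [ 490.1 -299.7    0. ]
console [317. 396.] 0.93 [ 482.  -290.6    0. ]
console [479. 223.] 0.89 [ 488.3 -296.8    0. ]
tri [ 485.9 -296.5    9.1]
```

View pics/w3.png

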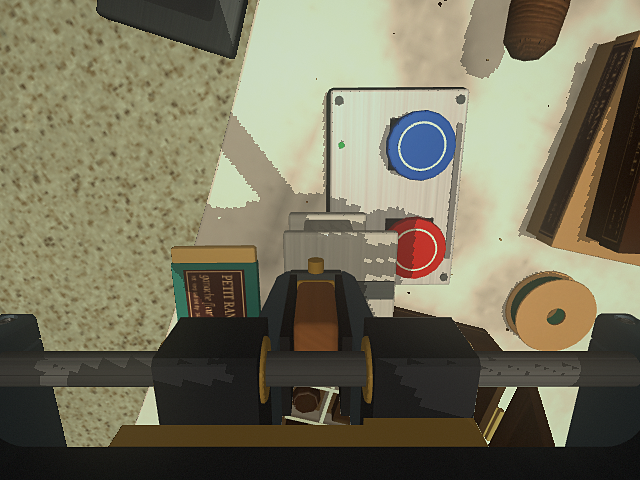

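The wrist view shows the held puller: fork edge (290–366,213–230), bridge edge (284–398,233–283), console deck corners near (330,88), (467,88) and (450,285), blue cap at (420,145), red cap at (416,247). I'll refine the console yaw and puller-to-cap relation within this image.

```bash
python3 - <<'E'
from h import *
import pickle
f=pickle.load(open("w3.pkl","rb"));im=f["img"].astype(int)
for p in [(330,88.5),(467,88.5),(329,190),(451,284)]: print(p,at_z(f,p,34).round(1))
def blob(m,n):
    m=m.astype(np.uint8);k,l,st,c=cv2.connectedComponentsWithStats(m);i=1+st[1:,4].argmax()
    cs,_=cv2.findContours((l==i).astype(np.uint8),0,1);h=cv2.convexHull(max(cs,key=len));print(n,st[i])
    return h[:,0,:].astype(float)
b=blob((im[:,:,2]>im[:,:,0]+50)&(im[:,:,2]>110),"blue")
r=blob((im[:,:,0]>im[:,:,1]+80)&(im[:,:,0]>100),"red")
# fit circle r=23 rim: silhouette is union of discs z 46.5..55.5 -> fit by hull projection
from scipy.optimize import least_squares
a=np.linspace(0,2*np.pi,90)
def hull(c):
    P=[proj(f,[c[0]+23*np.cos(t),c[1]+23*np.sin(t),z]) for z in(46.5,55.5) for t in a]
    return cv2.convexHull(np.array(P,np.float32))
def fit(pts,c0):
    g=lambda c:[cv2.pointPolygonTest(hull(c),(float(p[0])+0,float(p[1])+0),True) for p in pts]
    s=least_squares(g,c0,diff_step=1e-3);return s.x.round(1),np.abs(s.fun).max().round(2)
print("blue",fit(b,[487,-261]))
rr=r[(r[:,0]>415)]
print("red",fit(rr,[510,-329]),len(rr))
s=R.from_euler('xyz',[-179.92,-0.168,106.75],degrees=True)
# puller bridge/fork edges, z from grasp: base at tcp-65.3
zb=163.7-65.3
for n,p,z in [("fL",(290,213),8),("fR",(366,213),8),("bL",(284,232),35),("bR",(398,232.5),35),("gripTL",(296,281),88),("gripTR",(336,281),88)]:
    print(n,at_z(f,p,zb+z).round(1))
E
```

```text
(330, 88.5) [ 421.5 -243.4   34. ]
(467, 88.5) [ 511.7 -216.4   34. ]
(329, 190) [ 441.7 -310.6   34. ]
(451, 284) [ 557.1 -354.6   34. ]
blue [ 388  111   68   69 1725]
red [ 397  231   38   38 1107]
blue (array([ 490.6, -261.7]), np.float64(2.64))
red (array([ 500.8, -334.3]), np.float64(4.22)) 10
fL [ 418.7 -318.4  106.4]
fR [ 459.7 -306.1  106.4]
bL [ 418.4 -322.2  133.4]
bR [ 473.1 -306.1  133.4]
gripTL [ 427.8 -323.8  186.4]
gripTR [ 442.1 -319.5  186.4]
```

```bash
python3 - <<'E'
from h import *
import pickle
f,g,t=[pickle.load(open(n,"rb")) for n in("w3.pkl","s3.pkl","t3.pkl")]
cn=lambda P:(P.round(0),"c,n",np.round([P[0]*.957+P[1]*.289,-P[0]*.289+P[1]*.957]))
print("teal",[cn(at_z(f,p,25)) for p in((256,246),(259,320))],cn(at_z(t,(582,244),25)),cn(at_z(t,(519,262),25)))
P=tri([t,g],[(530,158),(377,370)]);print("lid",cn(P),proj(t,P),proj(g,P))
print("box",cn(at_z(t,(523,168),30)),cn(at_z(t,(526,237),30)))
E
```

```text
teal [(array([ 400., -372.,   25.]), 'c,n', array([ 275., -471.])), (array([ 418., -435.,   25.]), 'c,n', array([ 275., -537.]))] (array([ 434., -514.,   25.]), 'c,n', array([ 267., -617.])) (array([ 397., -373.,   25.]), 'c,n', array([ 272., -472.]))
lid (array([ 588., -352.,  160.]), 'c,n', array([ 460., -507.])) [530.24632208 164.96765059] [386.02574919 368.44685314]
box (array([ 607., -392.,   30.]), 'c,n', array([ 468., -551.])) (array([ 452., -390.,   30.]), 'c,n', array([ 320., -504.]))
```

View pics/s3.png

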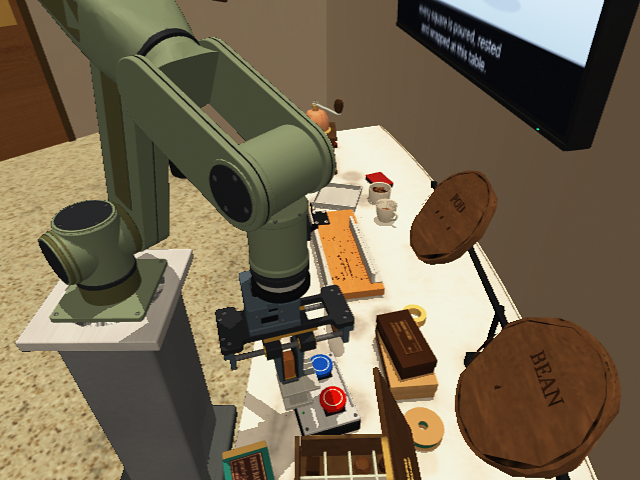

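```bash
python3 - <<'E'
from h import *
import pickle
f,g,t=[pickle.load(open(n,"rb")) for n in("w3.pkl","s3.pkl","t3.pkl")]
cn=lambda P:(P.round(0),"c,n",np.round([P[0]*.957+P[1]*.289,-P[0]*.289+P[1]*.957]))
for a,b in [((525,237),(298,436)),((525,180),(383,436))]:
    P=tri([t,g],[a,b]);print(cn(P),proj(t,P).round(),proj(g,P).round(),proj(f,P).round())
m=np.hstack([cv2.resize(x["img"][y:y+120,c:c+110,::-1],None,fx=3.5,fy=4.5,interpolation=cv2.INTER_CUBIC) for x,c,y in((t,470,150),(g,290,360))])
cv2.imwrite("pics/c3.png",m)
E
```

```text
(array([ 452., -386.,   33.]), 'c,n', array([ 321., -500.])) [525. 237.] [298. 436.] [314. 284.]
(array([ 583., -391.,   40.]), 'c,n', array([ 445., -543.])) [525. 178.] [380. 436.] [466. 335.]
```

View pics/c3.png

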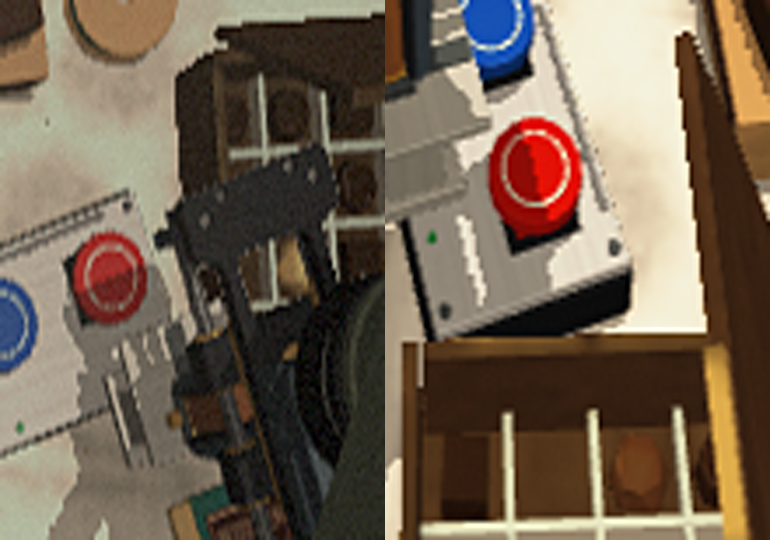

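```bash
python3 - <<'E'
from h import *
import pickle
f,g,t=[pickle.load(open(n,"rb")) for n in("w3.pkl","s3.pkl","t3.pkl")]
for z in (100,120,140,160,180): print(z,"top",at_z(t,(532,157),z).round(),"side",at_z(g,(376.3,367.8),z).round(), "wrist px",proj(f,at_z(g,(376.3,367.8),z)).round())
# known point check: console deck corner / red cap
for P in [(511,-330.3,51),(490,-261.6,51),(511.7,-216.4,34)]: print(proj(t,P).round(1),proj(g,P).round(1))
# gripper body corner at home, z=167
c=np.array([.957,.289,0]);n=np.array([-.289,.957,0])
for P in (459*c-502*n+[0,0,167],(322+89)*c-498*n+[0,0,229]): print(P.round(),proj(t,P).round(),proj(g,P).round(),proj(f,P).round())
E
```

```text
100 top [ 616. -383.  100.] side [ 582. -305.  100.] wrist px [557. 266.]
120 top [ 612. -374.  120.] side [ 579. -320.  120.] wrist px [560. 301.]
140 top [ 608. -365.  140.] side [ 576. -336.  140.] wrist px [565. 342.]
160 top [ 603. -357.  160.] side [ 573. -351.  160.] wrist px [570. 388.]
180 top [ 599. -348.  180.] side [ 570. -366.  180.] wrist px [575. 443.]
[500.9 210.4] [333.6 398.7]
[469.8 220.8] [321.  365.2]
[446.6 212.3] [332.3 351.4]
[ 584. -348.  167.] [529. 166.] [384. 363.] [603. 398.]
[ 537. -358.  229.] [551. 184.] [354. 341.] [592. 520.]
```

The lid's top corner (about x 573–603, y −356, z 162) would come too close to the gripper body, which reaches (584,−348,167) at home. I'll set the puller down on free counter and regrip turned 90°, so the body lies over the low box instead.

```bash
python3 - <<'E'
from h import *
s=sensors.state();print(s["qpos"]);plan([428,-140,165],106.8)
E
```

```text
[-3.94047176e+01  1.99504277e+01  9.67423443e+01  3.59191825e-03
  6.33095455e+01 -5.61911952e+01]
[3.398, 0.773, 0.002, 0.0, 0.0, 0.0, 3.398, 0.774, 0.002, 0.0, 0.0, 0.0, 3.398, 0.774, 0.002, 0.0, 0.0, 0.0, 3.398, 0.774, 0.002, 0.0, 0.0, 0.0, 3.398, 0.774, 0.002, 0.0, 0.0, 0.0]
[3.398, 0.774, 0.002, 0.0, 0.0, 0.0]
```

Request:
step_arm(plan=[3.4, 0.77, 0, 0, 0, 0, 3.4, 0.77, 0, 0, 0, 0, 3.4, 0.77, 0, 0, 0, 0, 3.4, 0.77, 0, 0, 0, 0, 3.4, 0.77, 0, 0, 0, 0])

```text
time_s: 7.7
ee_pos: [429.8, -173.3, 165.2]
ee_rot: [180.0, -0.0, 106.7]
force: [0.8, -0.3, -1.6]
gripper_width: 17.7
gripper_force: 55.0
```

Request:
step_arm(plan=[3.4, 0.77, 0, 0, 0, 0, 0, 0, 2, 0, 0, 0, 0, 0, 2.5, 0, 0, 0, 0, 0, 2.5, 0, 0, 0, 0, 0, 1.5, 0, 0, 0])

```text
time_s: 8.12
ee_pos: [426.8, -139.2, 78.5]
ee_rot: [-179.9, -0.1, 106.8]
force: [-0.5, 0.3, -2.2]
gripper_width: 17.7
gripper_force: 55.0
```

Request:
step_arm(plan=[0, 0, 0, 0, 0, 0, 0, 0, 0, 0, 0, 0, 0, 0, 0, 0, 0, 0])

```text
time_s: 8.37
ee_pos: [428.7, -140.3, 81.1]
ee_rot: [179.9, 0.1, 106.8]
force: [-0.1, 0.1, -1.6]
gripper_width: 17.3
gripper_force: 55.0
```

Request:
step_arm(plan=[0, 0, 0.6, 0, 0, 0, 0, 0, 0.5, 0, 0, 0, 0, 0, 0.25, 0, 0, 0, 0, 0, 0.1, 0, 0, 0, 0, 0, 0, 0, 0, 0])

```text
time_s: 8.78
ee_pos: [427.7, -139.9, 65.5]
ee_rot: [-180.0, -0.0, 106.8]
force: [-0.1, 0.3, -1.5]
gripper_width: 17.8
gripper_force: 55.0
```

Request:
step_arm(plan=[0, 0, 0.1, 0, 0, 0, 0, 0, 0, 0, 0, 0, 0, 0, 0, 0, 0, 0])

```text
time_s: 9.03
ee_pos: [427.8, -139.9, 65.3]
ee_rot: [180.0, 0.0, 106.8]
force: [-2.0, 0.9, 5.1]
gripper_width: 17.9
gripper_force: 55.0
```

Request:
step_arm(plan=[0, 0, 0, 0, 0, 0, 0, 0, 0, 0, 0, 0, 0, 0, 0, 0, 0, 0, 0, 0, 0, 0, 0, 0, 0, 0, -0.3, 0, 0, 0], hand=5)

```text
time_s: 9.45
ee_pos: [427.4, -139.8, 67.2]
ee_rot: [-179.9, -0.0, 106.8]
force: [-0.6, -0.8, 0.6]
gripper_width: 47.7
gripper_force: 0.0
```

Request:
step_arm(plan=[0, 0, -0.2, 0, 0, 0.12, 0, 0, 0, 0, 0, 0.12, 0, 0, 0, 0, 0, 0.12, 0, 0, 0, 0, 0, 0.12, 0, 0, 0, 0, 0, 0.12])

```text
time_s: 9.87
ee_pos: [427.9, -139.9, 69.8]
ee_rot: [180.0, -0.0, 72.1]
force: [-0.0, -0.0, -0.4]
gripper_width: 49.8
gripper_force: 0.0
```

Request:
step_arm(plan=[0, 0, 0, 0, 0, 0.12, 0, 0, 0, 0, 0, 0.12, 0, 0, 0, 0, 0, 0.12, 0, 0, 0, 0, 0, 0.12, 0, 0, 0, 0, 0, 0.12])

```text
time_s: 10.28
ee_pos: [427.9, -139.9, 69.8]
ee_rot: [180.0, -0.0, 37.7]
force: [-0.4, 0.1, -0.5]
gripper_width: 50.1
gripper_force: 0.0
```

Request:
step_arm(plan=[0, 0, 0, 0, 0, 0.12, 0, 0, 0, 0, 0, 0.12, 0, 0, 0, 0, 0, 0.12, 0, 0, 0, 0, 0, 0, 0, 0, 0, 0, 0, 0])

```text
time_s: 10.7
ee_pos: [427.8, -139.9, 69.7]
ee_rot: [180.0, -0.0, 17.6]
force: [-0.8, -0.3, -0.2]
gripper_width: 50.1
gripper_force: 0.0
```

Request:
step_arm(plan=[0, 0, 0, 0, 0, 0])

```text
time_s: 10.78
ee_pos: [427.8, -139.9, 69.7]
ee_rot: [-180.0, -0.0, 17.5]
force: [0.1, 0.1, -0.8]
gripper_width: 49.9
gripper_force: 0.0
```

```bash
python3 - <<'E'
from h import *
s=sensors.state();print(s["ee_pos"],s["ee_rot"],s["qpos"]);f=viewer.grab_frame("wrist");save(f,"w4.png");
E
```

```text
[ 427.80551903 -139.90460319   69.69223516] [-1.79999720e+02 -7.61108469e-03  1.75482862e+01] [-1.95767204e+01  1.71766786e+01  1.18169478e+02  6.85410357e-03
  4.46479438e+01  5.28701174e+01]
```

View pics/w4.png

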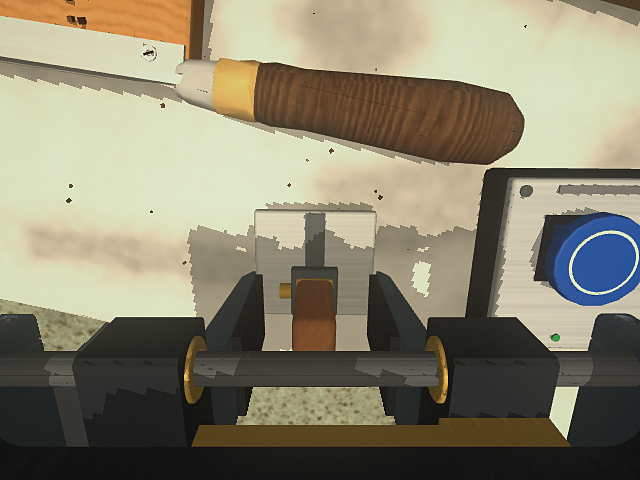

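The handle (315,310) stands between the open fingers, puller upright. Grip.

Request:
step_arm(plan=[0, 0, 0, 0, 0, 0.012, 0, 0, 0, 0, 0, 0, 0, 0, 0, 0, 0, 0, 0, 0, 0, 0, 0, 0, 0, 0, 0, 0, 0, 0], hand=0, newtons=60)

```text
time_s: 11.25
ee_pos: [427.8, -139.9, 69.6]
ee_rot: [-180.0, -0.0, 16.7]
force: [-0.1, -0.4, -0.1]
gripper_width: 19.9
gripper_force: 0.4
```

Request:
step_arm(plan=[0, 0, 0, 0, 0, 0, 0, 0, 0, 0, 0, 0, 0, 0, 0, 0, 0, 0])

```text
time_s: 11.5
ee_pos: [427.6, -139.8, 69.5]
ee_rot: [-180.0, 0.0, 16.7]
force: [0.2, 0.5, -1.0]
gripper_width: 17.4
gripper_force: 60.0
```

Request:
step_arm(plan=[0, 0, -1.5, 0, 0, 0, 0, 0, -3, 0, 0, 0, 0, 0, -2.5, 0, 0, 0, 0, 0, -1, 0, 0, 0, 0, 0, 0, 0, 0, 0])

```text
time_s: 11.92
ee_pos: [429.4, -140.5, 152.0]
ee_rot: [179.8, -0.3, 16.7]
force: [-0.2, 0.5, -1.3]
gripper_width: 17.6
gripper_force: 60.0
```

```bash
python3 - <<'E'
from h import *
s=sensors.state();print(s["ee_pos"],s["ee_rot"],s["force"])
c=np.array([.957,.289]);n=np.array([-.289,.957])
plan([*((393.6-72)*c-463.6*n),150],16.8)
E
```

```text
[ 429.41596113 -140.49298698  152.02602354] [179.80142305  -0.27404954  16.72407181] [-0.24441677  0.53004987 -1.25577024]
[-0.696, 2.927, 0.036, 0.0, -0.001, 0.0, -0.696, 2.927, 0.035, 0.0, -0.001, 0.0, -0.697, 2.927, 0.034, 0.0, -0.001, 0.0, -0.697, 2.927, 0.033, 0.0, -0.001, 0.0, -0.698, 2.926, 0.032, 0.0, -0.001, 0.0]
[-0.698, 2.926, 0.031, 0.0, -0.001, 0.0, -0.699, 2.926, 0.03, 0.0, -0.001, 0.0]
```

Request:
step_arm(plan=[-0.7, 2.93, 0, 0, 0, 0, -0.7, 2.93, 0, 0, 0, 0, -0.7, 2.93, 0, 0, 0, 0, -0.7, 2.93, 0, 0, 0, 0, -0.7, 2.93, 0, 0, 0, 0])

```text
time_s: 12.33
ee_pos: [435.5, -291.1, 148.1]
ee_rot: [-179.9, 0.1, 16.7]
force: [0.6, -0.8, -1.5]
gripper_width: 17.7
gripper_force: 60.0
```

Request:
step_arm(plan=[-0.7, 2.93, 0, 0, 0, 0, -0.7, 2.93, 0, 0, 0, 0, 0, 0, 0, 0, 0, 0, 0, 0, 0, 0, 0, 0, 0, 0, 0, 0, 0, 0])

```text
time_s: 12.75
ee_pos: [439.0, -349.5, 148.1]
ee_rot: [-179.8, 0.1, 16.7]
force: [-0.5, 1.2, -2.0]
gripper_width: 17.7
gripper_force: 60.0
```

```bash
python3 - <<'E'
from h import *
import pickle
s=sensors.state();print(s["ee_pos"],s["ee_rot"],s["force"])
f=viewer.grab_frame("wrist");save(f,"w5.png");pickle.dump(f,open("w5.pkl","wb"))
for k in ("red_cap_mid","blue_cap_mid"):
  for r in viewer.pinpoint(k,f)[:1]:
    P=at_z(f,r["location"],51);print(k,np.round(r["location"]),r["score"],P.round(1),"c,n",P[0]*.957+P[1]*.289,-P[0]*.289+P[1]*.957)
p=s["ee_pos"];print("tcp c,n",p[0]*.957+p[1]*.289,-p[0]*.289+p[1]*.957)
E
```

```text
[ 438.95344199 -349.50138491  148.13137717] [-1.79818311e+02  9.19742226e-02  1.66957095e+01] [-0.54900164  1.18671165 -2.0264805 ]
red_cap_mid [320. 136.] 0.65 [ 512.8 -330.8   51. ] c,n 395.1956259209517 -464.7699904012688
blue_cap_mid [204. 138.] 0.65 [ 491.  -261.1   51. ] c,n 394.3865567021369 -391.75735612288406
tcp c,n 319.0725437430077 -461.3303700945372
```

View pics/w5.png

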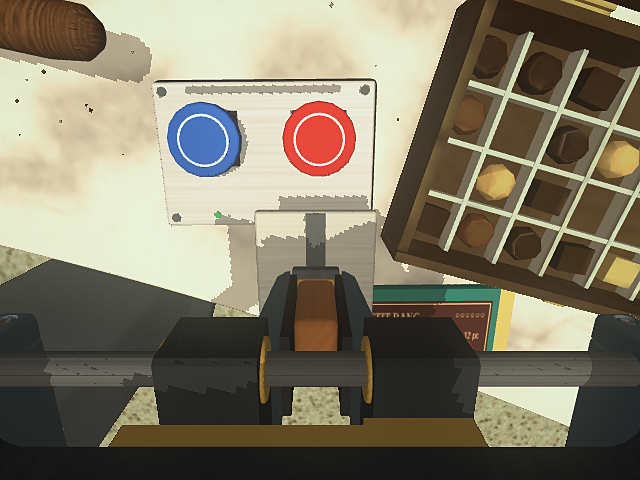

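View (last): blue cap at (204,140), red cap at (319,139), bridge front edge (256–377,211), chocolate box clear to the right. I'll compute the lateral offset in this same image.

```bash
cat >> h.py <<'E'
cn=lambda P:np.round([P[0]*.957+P[1]*.2896,-P[0]*.2896+P[1]*.957],1)
def blob(m):
    k,l,st,c=cv2.connectedComponentsWithStats(m.astype(np.uint8));i=1+st[1:,4].argmax()
    cs,_=cv2.findContours((l==i).astype(np.uint8),0,1);return cv2.convexHull(max(cs,key=len))[:,0,:].astype(float)
E
python3 - <<'E'
from h import *
import pickle
f=pickle.load(open("w5.pkl","rb"));im=f["img"].astype(int)
b=blob((im[:,:,2]>im[:,:,0]+50)&(im[:,:,2]>110));r=blob((im[:,:,0]>im[:,:,1]+80)&(im[:,:,0]>100)&(im[:,:,1]<110))
for n,h in(("blue",b),("red",r)):
    (x,y),rad=cv2.minEnclosingCircle(h.astype(np.float32));l,t=h.min(0);rr,bb=h.max(0);print(n,(x,y),rad,l,rr,t,bb,cn(at_z(f,((l+rr)/2+.0,(t+bb)/2),52)))
    print("  n edges",cn(at_z(f,(l-.5,(t+bb)/2),53)),cn(at_z(f,(rr+.5,(t+bb)/2),53)))
z=148.1-69.6+35
row=im[225,240:395].sum(1);d=np.abs(np.diff(row));print([(240+i,int(d[i])) for i in np.argsort(-d)[:8]])
for p in((255.5,211),(377.5,211)): print("bridge",cn(at_z(f,p,z)))
for p in((294.5,282),(336.5,282)): print("handle",cn(at_z(f,p,148.1-69.6+86)))
for p in((153,82),(376,79),(372,207),(166,224)): P=at_z(f,p,34);print("deck",P.round(1),cn(P))
E
```

```text
blue (202.71435546875, 139.2654266357422) 38.21217346191406 167.0 238.0 102.0 176.0 [ 393.7 -391.1]
  n edges [ 393.9 -368.8] [ 393.7 -413.9]
red (319.0, 138.30404663085938) 37.35773468017578 283.0 355.0 101.0 175.0 [ 394.1 -464.4]
  n edges [ 394.2 -441.5] [ 394.  -487.2]
[(np.int64(325), 376), (np.int64(383), 344), (np.int64(305), 298), (np.int64(357), 297), (np.int64(353), 285), (np.int64(361), 284), (np.int64(376), 129), (np.int64(254), 84)]
bridge [ 361.3 -432.1]
bridge [ 361.1 -493.4]
handle [ 344.4 -454.1]
handle [ 344.4 -470.6]
deck [ 513.9 -217.7   34. ] [ 428.7 -357.2]
deck [ 556.7 -355.3   34. ] [ 429.9 -501.2]
deck [ 476.5 -380.3   34. ] [ 345.9 -502. ]
deck [ 422.3 -242.5   34. ] [ 333.9 -354.3]
```

Request:
step_arm(plan=[0, 0.17, 0, 0, 0, 0, 0, 0, 1.5, 0, 0, 0, 0, 0, 1.5, 0, 0, 0, 0, 0, 1.0, 0, 0, 0, 0, 0, 0, 0, 0, 0])

```text
time_s: 13.32
ee_pos: [439.2, -350.6, 107.6]
ee_rot: [-179.8, 0.1, 16.8]
force: [-1.2, 0.4, -2.0]
gripper_width: 17.8
gripper_force: 60.0
```

Request:
step_arm(plan=[0, 0, 0, 0, 0, 0, 0, 0, 0, 0, 0, 0, 0, 0, 0, 0, 0, 0])

```text
time_s: 13.57
ee_pos: [440.9, -352.4, 110.5]
ee_rot: [179.9, -0.1, 16.7]
force: [0.3, -0.3, -2.1]
gripper_width: 17.6
gripper_force: 60.0
```

```bash
cat > chk.py <<'E'
from h import *
s=sensors.state();print(s["ee_pos"].round(1),s["ee_rot"].round(2),s["force"].round(1),"tcp cn",cn(s["ee_pos"]))
f=viewer.grab_frame("wrist");im=f["img"].astype(int)
r=blob((im[:,:,0]>im[:,:,1]+80)&(im[:,:,0]>100)&(im[:,:,1]<110))
l,t=r.min(0);rr,bb=r.max(0);print("red px",l,rr,t,bb,cn(at_z(f,((l+rr)/2,(t+bb)/2),52)),"edges n",cn(at_z(f,(l-.5,(t+bb)/2),53)),cn(at_z(f,(rr+.5,(t+bb)/2),53)))
z=s["ee_pos"][2]-69.6
for y in range(190,270,8):
    row=im[y,235:400].astype(int);d=np.abs(row[2:]-row[:-2]).sum(1);print(y,sorted((int(236+i),int(d[i])) for i in np.argsort(-d)[:8]))
cv2.imwrite("pics/chk.png",im[:,:,::-1].astype(np.uint8))
E
python3 chk.py
```

```text
[ 440.9 -352.4  110.5] [ 1.7991e+02 -6.0000e-02  1.6730e+01] [ 0.3 -0.3 -2.1] tcp cn [ 319.9 -464.9]
red px 270.0 355.0 100.0 187.0 [ 394.  -464.3] edges n [ 394.1 -441.3] [ 394.  -487.3]
190 [(371, 14), (372, 18), (373, 504), (374, 478), (375, 590), (376, 504), (377, 63), (378, 18)]
198 [(371, 35), (372, 83), (373, 538), (374, 227), (375, 642), (376, 326), (377, 53), (395, 16)]
206 [(267, 259), (268, 244), (368, 280), (369, 267), (373, 610), (375, 655), (397, 485), (398, 515)]
214 [(305, 427), (306, 327), (325, 436), (326, 396), (375, 206), (377, 215), (395, 541), (396, 553)]
222 [(303, 253), (304, 270), (325, 389), (326, 277), (375, 281), (384, 236), (392, 545), (393, 544)]
230 [(304, 279), (305, 379), (325, 385), (341, 279), (343, 300), (350, 262), (389, 329), (390, 315)]
238 [(256, 327), (265, 319), (291, 297), (304, 327), (306, 405), (385, 310), (386, 319), (387, 576)]
246 [(260, 263), (261, 257), (305, 240), (306, 237), (307, 143), (325, 234), (384, 308), (385, 310)]
254 [(255, 127), (305, 245), (306, 238), (324, 103), (325, 243), (326, 114), (383, 308), (384, 312)]
262 [(305, 241), (306, 229), (325, 234), (326, 104), (374, 122), (375, 145), (387, 364), (388, 362)]
```

```bash
python3 - <<'E'
from h import *
f=viewer.grab_frame("wrist");s=sensors.state();z=s["ee_pos"][2]-69.6
print(s["ee_pos"].round(1),cn(s["ee_pos"]))
for y,a,b in((214,305.6,325.4),(222,304.2,325.3),(254,305.4,325)): print(cn(at_z(f,((a+b)/2,y),z+37)))
for p in((255,214),(376,214)): print("br",cn(at_z(f,p,z+35)))
# expected tcp pixel column check
E
```

```text
[ 440.7 -352.3  110.4] [ 319.7 -464.8]
[ 361.1 -465.7]
[ 357.  -465.3]
[ 340.  -465.5]
br [ 360.8 -435.2]
br [ 360.5 -496.2]
```

Request:
step_arm(plan=[0, -0.1, 0.3, 0, 0, 0, 0, 0, 0.15, 0, 0, 0, 0, 0, 0, 0, 0, 0, 0, 0, 0, 0, 0, 0, 0, 0, 0, 0, 0, 0])

```text
time_s: 14.08
ee_pos: [440.0, -351.1, 105.1]
ee_rot: [-180.0, -0.0, 16.7]
force: [-1.5, 0.3, -1.9]
gripper_width: 17.6
gripper_force: 60.0
```

```bash
python3 - <<'E'
from h import *
s=sensors.state();print(s["ee_pos"].round(2),cn(s["ee_pos"]),s["force"].round(2),s["ee_rot"].round(2))
E
```

```text
[ 440.03 -351.07  105.1 ] [ 319.4 -463.4] [-1.48  0.27 -1.87] [-180.     -0.     16.72]
```

Request:
step_arm(plan=[0.6, 0, -0.05, 0, 0, 0, 0.6, 0, 0, 0, 0, 0, 0.6, 0, 0, 0, 0, 0, 0.6, 0, 0, 0, 0, 0, 0, 0, 0, 0, 0, 0])

```text
time_s: 14.5
ee_pos: [464.6, -343.9, 105.6]
ee_rot: [180.0, -0.1, 16.8]
force: [1.0, -0.2, -1.9]
gripper_width: 17.9
gripper_force: 60.0
```

Request:
step_arm(plan=[0.3, 0, 0, 0, 0, 0, 0.3, 0, 0, 0, 0, 0, 0.2, 0, 0, 0, 0, 0, 0, 0, 0, 0, 0, 0])

```text
time_s: 14.83
ee_pos: [471.1, -341.8, 105.6]
ee_rot: [180.0, -0.0, 16.7]
force: [0.1, -0.2, -1.6]
gripper_width: 17.5
gripper_force: 60.0
```

```bash
python3 - <<'E'
from h import *
s=sensors.state();print(s["ee_pos"].round(2),cn(s["ee_pos"]),s["force"].round(2),s["ee_rot"].round(2))
E
```

```text
[ 471.07 -341.79  105.61] [ 351.8 -463.5] [ 0.11 -0.17 -1.59] [ 1.800e+02 -2.000e-02  1.673e+01]
```

Request:
step_arm(plan=[0.15, 0, 0, 0, 0, 0, 0.15, 0, 0, 0, 0, 0, 0.15, 0, 0, 0, 0, 0, 0.15, 0, 0, 0, 0, 0])

```text
time_s: 15.17
ee_pos: [476.5, -340.1, 105.6]
ee_rot: [-180.0, -0.0, 16.7]
force: [-0.7, 0.1, -1.4]
gripper_width: 17.5
gripper_force: 60.0
```

Request:
step_arm(plan=[0.15, 0, 0, 0, 0, 0, 0.15, 0, 0, 0, 0, 0, 0.15, 0, 0, 0, 0, 0, 0, 0, 0, 0, 0, 0])

```text
time_s: 15.5
ee_pos: [481.1, -338.8, 105.6]
ee_rot: [180.0, -0.0, 16.7]
force: [0.2, -0.2, -1.3]
gripper_width: 17.9
gripper_force: 60.0
```

Request:
step_arm(plan=[0.1, 0, 0, 0, 0, 0, 0.1, 0, 0, 0, 0, 0, 0.1, 0, 0, 0, 0, 0, 0.1, 0, 0, 0, 0, 0])

```text
time_s: 15.83
ee_pos: [484.7, -337.7, 105.6]
ee_rot: [-180.0, -0.0, 16.7]
force: [-0.4, -0.1, -2.1]
gripper_width: 17.7
gripper_force: 60.0
```

Request:
step_arm(plan=[0.1, 0, 0, 0, 0, 0, 0, 0, 0, 0, 0, 0])

```text
time_s: 16.0
ee_pos: [485.8, -337.4, 105.6]
ee_rot: [180.0, -0.0, 16.7]
force: [-0.4, -0.2, -1.7]
gripper_width: 17.3
gripper_force: 60.0
```

Request:
step_arm(plan=[0.08, 0, 0, 0, 0, 0, 0, 0, 0, 0, 0, 0])

```text
time_s: 16.17
ee_pos: [486.4, -337.2, 105.6]
ee_rot: [-180.0, -0.0, 16.7]
force: [0.5, 0.4, -2.3]
gripper_width: 17.7
gripper_force: 60.0
```

Request:
step_arm(plan=[0.07, 0, 0, 0, 0, 0, 0, 0, 0, 0, 0, 0])

```text
time_s: 16.33
ee_pos: [487.1, -336.9, 105.6]
ee_rot: [-180.0, -0.0, 16.7]
force: [-0.0, -0.2, -1.0]
gripper_width: 17.6
gripper_force: 60.0
```

Request:
step_arm(plan=[0.07, 0, 0, 0, 0, 0, 0, 0, 0, 0, 0, 0])

```text
time_s: 16.5
ee_pos: [487.7, -336.8, 105.6]
ee_rot: [-180.0, -0.0, 16.7]
force: [0.0, 0.2, -1.8]
gripper_width: 17.8
gripper_force: 60.0
```

Request:
step_arm(plan=[0.06, 0, 0, 0, 0, 0, 0, 0, 0, 0, 0, 0])

```text
time_s: 16.67
ee_pos: [488.3, -336.6, 105.6]
ee_rot: [-180.0, -0.0, 16.7]
force: [0.9, -0.8, -1.5]
gripper_width: 17.6
gripper_force: 60.0
```

Request:
step_arm(plan=[0.05, 0, 0, 0, 0, 0, 0, 0, 0, 0, 0, 0])

```text
time_s: 16.83
ee_pos: [488.6, -336.5, 105.6]
ee_rot: [-180.0, 0.0, 16.7]
force: [-0.4, -0.6, -1.1]
gripper_width: 17.9
gripper_force: 60.0
```

Request:
step_arm(plan=[0.05, 0, 0, 0, 0, 0, 0, 0, 0, 0, 0, 0])

```text
time_s: 17.0
ee_pos: [488.7, -336.4, 105.6]
ee_rot: [-180.0, 0.1, 16.7]
force: [-1.7, -0.9, -1.0]
gripper_width: 17.5
gripper_force: 60.0
```

Request:
step_arm(plan=[0.05, 0, 0, 0, 0, 0, 0, 0, 0, 0, 0, 0])

```text
time_s: 17.17
ee_pos: [488.9, -336.3, 105.6]
ee_rot: [-180.0, 0.1, 16.7]
force: [-3.7, -2.4, 0.2]
gripper_width: 17.7
gripper_force: 60.0
```

Request:
step_arm(plan=[0, 0, 0, 0, 0, 0, 0, 0, 0, 0, 0, 0])

```text
time_s: 17.33
ee_pos: [489.0, -336.3, 105.6]
ee_rot: [-180.0, 0.1, 16.7]
force: [-4.1, -1.8, 1.2]
gripper_width: 17.8
gripper_force: 60.0
```

Request:
step_arm(plan=[0, 0, 0, 0, 0, 0])

```text
time_s: 17.42
ee_pos: [489.0, -336.3, 105.6]
ee_rot: [-180.0, 0.1, 16.7]
force: [-5.0, -1.8, 1.4]
gripper_width: 17.9
gripper_force: 60.0
```

Request:
step_arm(plan=[-0.05, 0, 0, 0, 0, 0, 0, 0, 0, 0, 0, 0])

```text
time_s: 17.58
ee_pos: [488.9, -336.4, 105.6]
ee_rot: [-180.0, 0.0, 16.7]
force: [-4.3, -1.4, 0.3]
gripper_width: 17.5
gripper_force: 60.0
```

Request:
step_arm(plan=[0, 0, -0.08, 0, 0, 0, 0, 0, -0.06, 0, 0, 0, 0, 0, 0, 0, 0, 0])

```text
time_s: 17.83
ee_pos: [488.9, -336.1, 106.5]
ee_rot: [-179.9, 0.0, 16.7]
force: [-3.6, -1.7, -2.0]
gripper_width: 17.7
gripper_force: 60.0
```

Request:
step_arm(plan=[0, 0, -0.05, 0, 0, 0, 0, 0, 0, 0, 0, 0])

```text
time_s: 18.0
ee_pos: [488.8, -336.0, 107.1]
ee_rot: [-179.9, 0.0, 16.7]
force: [-3.7, -1.7, -3.9]
gripper_width: 17.4
gripper_force: 60.0
```

Request:
step_arm(plan=[-0.03, 0, 0, 0, 0, 0, 0, 0, -0.04, 0, 0, 0, 0, 0, 0, 0, 0, 0])

```text
time_s: 18.25
ee_pos: [488.8, -336.2, 107.8]
ee_rot: [-180.0, 0.0, 16.7]
force: [-3.1, -0.5, -2.6]
gripper_width: 17.4
gripper_force: 60.0
```

Request:
step_arm(plan=[0, 0, -0.04, 0, 0, 0, 0, 0, 0, 0, 0, 0])

```text
time_s: 18.42
ee_pos: [488.8, -336.2, 108.3]
ee_rot: [-180.0, 0.0, 16.7]
force: [-3.6, -0.5, -4.0]
gripper_width: 17.5
gripper_force: 60.0
```

Request:
step_arm(plan=[0, 0, -0.04, 0, 0, 0, 0, 0, 0, 0, 0, 0])

```text
time_s: 18.58
ee_pos: [488.8, -336.2, 108.5]
ee_rot: [-180.0, 0.0, 16.7]
force: [-2.5, -0.8, -4.6]
gripper_width: 17.7
gripper_force: 60.0
```

Loading begins (underside about 38.8, fork top near the rim). Continuing gently.

Request:
step_arm(plan=[0, 0, -0.04, 0, 0, 0, 0, 0, 0, 0, 0, 0])

```text
time_s: 18.75
ee_pos: [488.8, -336.3, 108.7]
ee_rot: [-180.0, 0.0, 16.7]
force: [-2.8, -0.9, -7.1]
gripper_width: 18.1
gripper_force: 60.0
```

Request:
step_arm(plan=[0, 0, -0.04, 0, 0, 0, 0, 0, 0, 0, 0, 0])

```text
time_s: 18.92
ee_pos: [488.8, -336.3, 109.1]
ee_rot: [-180.0, 0.0, 16.7]
force: [-2.8, -0.5, -8.3]
gripper_width: 17.5
gripper_force: 60.0
```

Request:
step_arm(plan=[0, 0, -0.04, 0, 0, 0, 0, 0, 0, 0, 0, 0])

```text
time_s: 19.08
ee_pos: [488.9, -336.4, 110.0]
ee_rot: [-180.0, 0.0, 16.7]
force: [-2.9, -0.9, -6.9]
gripper_width: 18.0
gripper_force: 60.0
```

Request:
step_arm(plan=[0, 0, -0.04, 0, 0, 0, 0, 0, 0, 0, 0, 0])

```text
time_s: 19.25
ee_pos: [489.0, -336.6, 110.7]
ee_rot: [180.0, -0.0, 16.7]
force: [-2.9, -1.2, -4.6]
gripper_width: 17.7
gripper_force: 60.0
```

Request:
step_arm(plan=[0, 0, -0.06, 0, 0, 0, 0, 0, -0.06, 0, 0, 0, 0, 0, -0.06, 0, 0, 0, 0, 0, -0.06, 0, 0, 0])

```text
time_s: 19.58
ee_pos: [489.0, -336.6, 113.2]
ee_rot: [180.0, -0.0, 16.7]
force: [-3.8, -1.2, -3.2]
gripper_width: 17.4
gripper_force: 60.0
```

Request:
step_arm(plan=[0, 0, -0.1, 0, 0, 0, 0, 0, -0.15, 0, 0, 0, 0, 0, -0.2, 0, 0, 0, 0, 0, -0.2, 0, 0, 0, 0, 0, -0.2, 0, 0, 0])

```text
time_s: 20.0
ee_pos: [490.6, -336.7, 122.2]
ee_rot: [179.9, -0.2, 16.7]
force: [-1.0, -0.9, -1.7]
gripper_width: 17.7
gripper_force: 60.0
```

Request:
step_arm(plan=[0, 0, -0.25, 0, 0, 0, 0, 0, -0.3, 0, 0, 0, 0, 0, -0.3, 0, 0, 0, 0, 0, -0.3, 0, 0, 0, 0, 0, -0.3, 0, 0, 0])

```text
time_s: 20.42
ee_pos: [489.1, -336.4, 136.2]
ee_rot: [180.0, -0.0, 16.7]
force: [0.3, -0.3, -1.8]
gripper_width: 17.8
gripper_force: 60.0
```

Request:
step_arm(plan=[0, 0, -0.4, 0, 0, 0, 0, 0, -0.5, 0, 0, 0, 0, 0, -0.5, 0, 0, 0, 0, 0, -0.5, 0, 0, 0, 0, 0, -0.3, 0, 0, 0])

```text
time_s: 20.83
ee_pos: [489.2, -336.6, 158.7]
ee_rot: [180.0, -0.0, 16.7]
force: [0.4, 0.7, -1.9]
gripper_width: 17.6
gripper_force: 60.0
```

```bash
cat > cap.py <<'E'
from h import *
s=sensors.state();print(s["time_s"],s["ee_pos"].round(1),s["ee_rot"].round(2),s["force"].round(1),"tcp",cn(s["ee_pos"]))
fs=[viewer.grab_frame(n) for n in("wrist","side","top")]
for k in("red_cap_mid","blue_cap_mid","puller_grip","tray_in"):
    L=[(f,r[0]) for f in fs if (r:=viewer.pinpoint(k,f))]
    print(k,[(np.round(r["location"]).tolist(),round(r["score"],2)) for f,r in L], tri([f for f,_ in L],[r["location"] for _,r in L]).round(1) if len(L)>1 else "")
E
python3 cap.py
```

```text
20.8333 [ 489.2 -336.6  158.7] [ 1.7995e+02 -5.0000e-02  1.6720e+01] [ 0.4  0.7 -1.9] tcp [ 370.7 -463.8]
red_cap_mid [([321.0, 386.0], 0.56), ([507.0, 207.0], 0.39)] [ 501.2 -329.7   89.5]
blue_cap_mid [([211.0, 218.0], 0.91), ([334.0, 384.0], 0.36), ([469.0, 222.0], 0.91)] [ 495.2 -267.5   21.8]
puller_grip [([318.0, 315.0], 0.88), ([165.0, 276.0], 0.72)] [592.8 -68.3 807.7]
tray_in [([336.0, 198.0], 0.5), ([175.0, 208.0], 0.79)] [ 5.410e+02  4.055e+02 -5.000e-01]
```

```bash
python3 - <<'E'
from h import *
for n in("wrist","side","top"):
    f=viewer.grab_frame(n);im=f["img"].astype(int);m=((im[:,:,0]>2.2*im[:,:,1])&(im[:,:,0]>70)&(im[:,:,2]<im[:,:,1]+40)).astype(np.uint8)
    k,l,st,c=cv2.connectedComponentsWithStats(m)
    print(n,[(c[i].round().tolist(),st[i].tolist()) for i in 1+np.argsort(-st[1:,4])[:4]],"lifted",proj(f,[511,-330,101.6]).round(),"seated",proj(f,[511,-330,51]).round())
E
```

```text
wrist [([315.0, 204.0], [286, 195, 61, 15, 585]), ([476.0, 349.0], [474, 349, 4, 1, 4])] lifted [315. 236.] seated [315. 215.]
side [([380.0, 178.0], [369, 172, 24, 13, 162]), ([248.0, 467.0], [243, 458, 10, 22, 72]), ([260.0, 470.0], [258, 460, 6, 20, 45]), ([340.0, 391.0], [338, 389, 7, 5, 18])] lifted [334. 380.] seated [334. 399.]
top [([140.0, 152.0], [127, 140, 26, 26, 234]), ([124.0, 149.0], [112, 133, 34, 35, 185]), ([4.0, 276.0], [2, 247, 6, 59, 108]), ([124.0, 157.0], [121, 155, 8, 6, 22])] lifted [510. 208.] seated [501. 210.]
```

```bash
python3 - <<'E'
from h import *
f=viewer.grab_frame("wrist");c=np.array([.957,.289]);ctr=np.array([511,-330.4])
a=np.linspace(0,6.283,73)
for z in(46.5,55.5,97,106):
    P=np.array([proj(f,[ctr[0]+23*np.cos(t),ctr[1]+23*np.sin(t),z]) for t in a]);print(z,"rows",P[:,1].min().round(),P[:,1].max().round(),"cols",P[:,0].min().round(),P[:,0].max().round())
print("bridge front",proj(f,[*(412.5*c-464*np.array([-.289,.957])),89+35]).round())
im=f["img"];print(im[185:216:3,315].tolist())
E
```

```text
46.5 rows 181.0 245.0 cols 283.0 348.0
55.5 rows 183.0 249.0 cols 282.0 349.0
97 rows 195.0 271.0 cols 276.0 355.0
106 rows 198.0 276.0 cols 274.0 357.0
bridge front [315. 213.]
[[255, 250, 226], [65, 61, 53], [67, 64, 56], [119, 58, 50], [232, 71, 57], [229, 70, 57], [229, 72, 58], [231, 65, 53], [165, 167, 137], [215, 204, 175], [116, 115, 103]]
```

The cap is in the fork: its top edge is at row 195 and the lifted model predicts 195–198, against 181 if seated. Raising, then carrying smoothly to the tray with tool yaw unchanged.

Request:
step_arm(plan=[0, 0, -0.3, 0, 0, 0, 0, 0, -0.7, 0, 0, 0, 0, 0, -1.0, 0, 0, 0, 0, 0, -0.8, 0, 0, 0, 0, 0, -0.3, 0, 0, 0])

```text
time_s: 22.2
ee_pos: [489.8, -337.0, 191.1]
ee_rot: [179.8, -0.1, 16.7]
force: [0.2, -0.9, -1.6]
gripper_width: 17.8
gripper_force: 60.0
```

Request:
step_arm(plan=[0.1, -0.28, 0, 0, 0, 0, 0.2, -0.56, 0, 0, 0, 0, 0.3, -0.83, 0, 0, 0, 0, 0.4, -1.11, 0, 0, 0, 0, 0.495, -1.39, 0, 0, 0, 0])

```text
time_s: 22.62
ee_pos: [491.0, -291.0, 188.2]
ee_rot: [-179.9, 0.0, 16.7]
force: [0.4, -0.2, -1.8]
gripper_width: 17.5
gripper_force: 60.0
```

Request:
step_arm(plan=[0.495, -1.39, 0, 0, 0, 0, 0.495, -1.39, 0, 0, 0, 0, 0.495, -1.39, 0, 0, 0, 0, 0.495, -1.39, 0, 0, 0, 0, 0.495, -1.39, 0, 0, 0, 0])

```text
time_s: 23.03
ee_pos: [494.9, -216.7, 188.8]
ee_rot: [-180.0, -0.0, 16.7]
force: [-0.2, 0.1, -2.0]
gripper_width: 17.8
gripper_force: 60.0
```

Request:
step_arm(plan=[0.495, -1.39, 0, 0, 0, 0, 0.495, -1.39, 0, 0, 0, 0, 0.495, -1.39, 0, 0, 0, 0, 0.495, -1.39, 0, 0, 0, 0, 0.495, -1.39, 0, 0, 0, 0])

```text
time_s: 23.45
ee_pos: [498.5, -143.1, 188.8]
ee_rot: [-180.0, -0.0, 16.7]
force: [0.1, 0.4, -1.9]
gripper_width: 17.3
gripper_force: 60.0
```

Request:
step_arm(plan=[0.495, -1.39, 0, 0, 0, 0, 0.495, -1.39, 0, 0, 0, 0, 0.495, -1.39, 0, 0, 0, 0, 0.495, -1.39, 0, 0, 0, 0, 0.495, -1.39, 0, 0, 0, 0])

```text
time_s: 23.87
ee_pos: [502.1, -69.4, 188.9]
ee_rot: [-180.0, -0.0, 16.7]
force: [-0.7, 0.1, -2.6]
gripper_width: 17.9
gripper_force: 60.0
```

Request:
step_arm(plan=[0.495, -1.39, 0, 0, 0, 0, 0.495, -1.39, 0, 0, 0, 0, 0.495, -1.39, 0, 0, 0, 0, 0.495, -1.39, 0, 0, 0, 0, 0.495, -1.39, 0, 0, 0, 0])

```text
time_s: 24.28
ee_pos: [505.7, 4.2, 188.9]
ee_rot: [-180.0, -0.0, 16.7]
force: [0.1, -0.5, -2.3]
gripper_width: 17.7
gripper_force: 60.0
```

Request:
step_arm(plan=[0.495, -1.39, 0, 0, 0, 0, 0.495, -1.39, 0, 0, 0, 0, 0.495, -1.39, 0, 0, 0, 0, 0.495, -1.39, 0, 0, 0, 0, 0.495, -1.39, 0, 0, 0, 0])

```text
time_s: 24.7
ee_pos: [509.3, 77.8, 188.9]
ee_rot: [-180.0, -0.0, 16.7]
force: [0.0, -0.3, -1.7]
gripper_width: 17.9
gripper_force: 60.0
```

Request:
step_arm(plan=[0.495, -1.39, 0, 0, 0, 0, 0.495, -1.39, 0, 0, 0, 0, 0.495, -1.39, 0, 0, 0, 0, 0.495, -1.39, 0, 0, 0, 0, 0.495, -1.39, 0, 0, 0, 0])

```text
time_s: 25.12
ee_pos: [512.8, 151.5, 188.8]
ee_rot: [-180.0, -0.0, 16.7]
force: [-0.8, 0.2, -2.2]
gripper_width: 17.8
gripper_force: 60.0
```

Request:
step_arm(plan=[0.495, -1.39, 0, 0, 0, 0, 0.495, -1.39, 0, 0, 0, 0, 0.495, -1.39, 0, 0, 0, 0, 0.495, -1.39, 0, 0, 0, 0, 0.495, -1.39, 0, 0, 0, 0])

```text
time_s: 25.53
ee_pos: [516.6, 225.1, 188.8]
ee_rot: [-180.0, -0.0, 16.7]
force: [0.6, 0.9, -2.2]
gripper_width: 17.4
gripper_force: 60.0
```

Request:
step_arm(plan=[0.495, -1.39, 0, 0, 0, 0, 0.495, -1.39, 0, 0, 0, 0, 0.495, -1.39, 0, 0, 0, 0, 0.495, -1.39, 0, 0, 0, 0, 0.495, -1.39, 0, 0, 0, 0])

```text
time_s: 25.95
ee_pos: [520.9, 298.8, 188.7]
ee_rot: [-180.0, 0.0, 16.7]
force: [0.4, 0.2, -2.1]
gripper_width: 17.8
gripper_force: 60.0
```

Request:
step_arm(plan=[0.4, -1.11, 0, 0, 0, 0, 0.3, -0.83, 0, 0, 0, 0, 0.2, -0.56, 0, 0, 0, 0, 0.1, -0.28, 0, 0, 0, 0, 0, 0, 0, 0, 0, 0])

```text
time_s: 26.37
ee_pos: [522.5, 327.2, 188.6]
ee_rot: [180.0, 0.0, 16.7]
force: [1.4, 0.2, -2.3]
gripper_width: 17.9
gripper_force: 60.0
```

```bash
cat >> cap.py <<'E'
f=fs[0];save(f,"w6.png");z=s["ee_pos"][2]-69.6
for k in("tray_in","tray"):
    for r in viewer.pinpoint(k,f)[:2]: print(k,r["location"],r["score"],at_z(f,r["location"],4 if k=="tray_in" else 0).round(1))
im=f["img"].astype(int);m=((im[:,:,0]>2.2*im[:,:,1])&(im[:,:,0]>70)).astype(np.uint8);k,l,st,c=cv2.connectedComponentsWithStats(m)
print("red",[st[i].tolist() for i in 1+np.argsort(-st[1:,4])[:2]])
E
python3 cap.py
```

```text
26.3667 [522.5 327.2 188.6] [1.7999e+02 1.0000e-02 1.6750e+01] [ 1.4  0.2 -2.3] tcp [594.7 161.8]
red_cap_mid [([341.0, 173.0], 0.61)] 
blue_cap_mid [([319.0, 364.0], 0.57), ([468.0, 221.0], 0.85)] [ 487.4 -257.6   48.8]
puller_grip [([317.0, 313.0], 0.89), ([285.0, 178.0], 0.97), ([183.0, 208.0], 0.78)] [469.1 323.8 125. ]
tray_in [([232.0, 174.0], 0.96), ([335.0, 199.0], 0.7)] [537.4 410.4  -8. ]
tray_in [232.1, 174.0] 0.96 [541.5 408.    4. ]
tray [235.6, 170.2] 0.58 [544.9 406.5   0. ]
red [[287, 195, 61, 15, 573], [101, 0, 42, 5, 107]]
```

Request:
step_arm(plan=[0.2, -0.55, 0, 0, 0, 0, 0.4, -1.1, 0, 0, 0, 0, 0.5, -1.35, 0, 0, 0, 0, 0.5, -1.35, 0, 0, 0, 0, 0.5, -1.35, 0, 0, 0, 0])

```text
time_s: 27.63
ee_pos: [526.2, 389.6, 188.7]
ee_rot: [-180.0, -0.0, 16.8]
force: [0.8, -0.9, -1.7]
gripper_width: 17.4
gripper_force: 60.0
```

Request:
step_arm(plan=[0.3, -0.85, 0, 0, 0, 0, 0.18, -0.48, 0, 0, 0, 0, 0, 0, 0, 0, 0, 0, 0, 0, 0, 0, 0, 0, 0, 0, 0, 0, 0, 0])

```text
time_s: 28.05
ee_pos: [526.9, 401.0, 188.7]
ee_rot: [180.0, 0.0, 16.7]
force: [0.1, -0.3, -2.0]
gripper_width: 17.9
gripper_force: 60.0
```

```bash
python3 cap.py; python3 - <<'E'
from h import *
im=cv2.imread("pics/w6.png")
E
```

```text
28.05 [526.9 401.  188.7] [1.7997e+02 2.0000e-02 1.6710e+01] [ 0.1 -0.3 -2. ] tcp [620.4 231.2]
red_cap_mid [([341.0, 159.0], 0.45)] 
blue_cap_mid [([317.0, 317.0], 0.45), ([320.0, 364.0], 0.92), ([468.0, 222.0], 0.62)] [ 450.7   -5.1 -101.2]
puller_grip [([318.0, 310.0], 0.57), ([286.0, 179.0], 0.97), ([165.0, 275.0], 0.78)] [410.9 395.1  55.4]
tray_in [([314.0, 200.0], 0.84), ([336.0, 197.0], 0.71), ([173.0, 206.0], 0.77)] [542.6 407.6   2.5]
tray_in [313.9, 200.2] 0.84 [544.2 407.    4. ]
tray_in [315.4, 311.1] 0.24 [439.8 374.4   4. ]
tray [317.2, 200.8] 0.97 [543.7 403.7   0. ]
red [[191, 0, 117, 43, 4196], [287, 196, 60, 14, 554]]
```

Request:
step_arm(plan=[0, 0, 0.4, 0, 0, 0, 0, 0, 0.9, 0, 0, 0, 0, 0, 1.2, 0, 0, 0, 0, 0, 1.2, 0, 0, 0, 0, 0, 1.2, 0, 0, 0])

```text
time_s: 29.32
ee_pos: [526.6, 401.3, 138.4]
ee_rot: [180.0, 0.0, 16.7]
force: [-0.1, 0.4, -2.5]
gripper_width: 17.3
gripper_force: 60.0
```

Request:
step_arm(plan=[0, 0, 1.2, 0, 0, 0, 0, 0, 1.2, 0, 0, 0, 0, 0, 1.2, 0, 0, 0, 0, 0, 0.9, 0, 0, 0, 0, 0, 0.5, 0, 0, 0])

```text
time_s: 29.73
ee_pos: [526.3, 401.1, 87.8]
ee_rot: [180.0, 0.1, 16.7]
force: [-0.2, 0.5, -2.0]
gripper_width: 17.4
gripper_force: 60.0
```

Request:
step_arm(plan=[0, 0, 0.2, 0, 0, 0, 0, 0, 0.1, 0, 0, 0, 0, 0, 0, 0, 0, 0, 0, 0, 0, 0, 0, 0, 0, 0, 0, 0, 0, 0])

```text
time_s: 30.15
ee_pos: [527.3, 401.8, 87.5]
ee_rot: [-180.0, -0.1, 16.7]
force: [0.5, -0.8, -3.1]
gripper_width: 17.3
gripper_force: 60.0
```

Request:
step_arm(plan=[0, 0, 0.2, 0, 0, 0, 0, 0, 0.2, 0, 0, 0, 0, 0, 0.2, 0, 0, 0, 0, 0, 0.2, 0, 0, 0, 0, 0, 0.15, 0, 0, 0])

```text
time_s: 30.57
ee_pos: [526.9, 401.4, 76.9]
ee_rot: [180.0, 0.0, 16.7]
force: [0.5, 0.0, -0.9]
gripper_width: 17.7
gripper_force: 60.0
```

Request:
step_arm(plan=[0, 0, 0.1, 0, 0, 0, 0, 0, 0.1, 0, 0, 0, 0, 0, 0.05, 0, 0, 0, 0, 0, 0, 0, 0, 0])

```text
time_s: 30.9
ee_pos: [526.9, 401.5, 74.6]
ee_rot: [180.0, 0.0, 16.7]
force: [-0.3, -0.3, -1.4]
gripper_width: 17.7
gripper_force: 60.0
```

Request:
step_arm(plan=[0, 0, 0.08, 0, 0, 0, 0, 0, 0, 0, 0, 0])

```text
time_s: 31.07
ee_pos: [527.0, 401.5, 73.9]
ee_rot: [-180.0, -0.0, 16.7]
force: [-0.1, 0.2, -2.6]
gripper_width: 17.5
gripper_force: 60.0
```

Request:
step_arm(plan=[0, 0, 0.07, 0, 0, 0, 0, 0, 0, 0, 0, 0])

```text
time_s: 31.23
ee_pos: [527.1, 401.6, 73.5]
ee_rot: [-180.0, -0.0, 16.7]
force: [0.2, 0.6, -0.7]
gripper_width: 17.6
gripper_force: 60.0
```

Request:
step_arm(plan=[0, 0, 0.07, 0, 0, 0, 0, 0, 0, 0, 0, 0])

```text
time_s: 31.4
ee_pos: [527.1, 401.7, 73.4]
ee_rot: [-180.0, -0.0, 16.7]
force: [-1.8, 0.1, 4.7]
gripper_width: 17.5
gripper_force: 60.0
```

Request:
step_arm(plan=[0, 0, 0.07, 0, 0, 0, 0, 0, 0, 0, 0, 0])

```text
time_s: 31.57
ee_pos: [527.1, 401.7, 73.4]
ee_rot: [-180.0, -0.1, 16.7]
force: [-2.5, -1.4, 7.6]
gripper_width: 17.7
gripper_force: 60.0
```

On the tray floor (contact at TCP z 73.4, so floor about 4 mm). Relax a little, release, retreat up.

Request:
step_arm(plan=[0, 0, -0.1, 0, 0, 0, 0, 0, 0, 0, 0, 0])

```text
time_s: 31.73
ee_pos: [527.1, 401.7, 73.5]
ee_rot: [-180.0, -0.0, 16.7]
force: [-1.0, -0.6, 5.3]
gripper_width: 17.9
gripper_force: 60.0
```

Request:
step_arm(plan=[0, 0, 0, 0, 0, 0, 0, 0, 0, 0, 0, 0, 0, 0, 0, 0, 0, 0, 0, 0, 0, 0, 0, 0, 0, 0, 0, 0, 0, 0], hand=5)

```text
time_s: 32.15
ee_pos: [527.0, 401.5, 72.6]
ee_rot: [180.0, 0.0, 16.7]
force: [-0.1, -0.3, -0.4]
gripper_width: 47.8
gripper_force: 0.0
```

Request:
step_arm(plan=[0, 0, -0.5, 0, 0, 0, 0, 0, -1.0, 0, 0, 0, 0, 0, -2, 0, 0, 0, 0, 0, -3, 0, 0, 0, 0, 0, -3, 0, 0, 0])

```text
time_s: 32.57
ee_pos: [526.7, 401.3, 169.2]
ee_rot: [180.0, 0.1, 16.7]
force: [0.1, 0.2, -0.2]
gripper_width: 50.2
gripper_force: 0.0
```

Request:
step_arm(plan=[0, 0, -3, 0, 0, 0, 0, 0, -3, 0, 0, 0, 0, 0, -2, 0, 0, 0, 0, 0, 0, 0, 0, 0, 0, 0, 0, 0, 0, 0])

```text
time_s: 32.98
ee_pos: [527.3, 401.8, 250.0]
ee_rot: [-179.9, -0.2, 16.7]
force: [-0.2, -0.1, -1.5]
gripper_width: 50.1
gripper_force: 0.0
```

```bash
python3 cap.py; python3 - <<'E'
from h import *
fs=[viewer.grab_frame(n) for n in("wrist","side","top")]
for f in fs:
    im=f["img"].astype(int);m=((im[:,:,0]>2.2*im[:,:,1])&(im[:,:,0]>70)).astype(np.uint8);k,l,st,c=cv2.connectedComponentsWithStats(m)
    e=[527+.957*23.5,401.7+.289*23.5]
    print([st[i].tolist() for i in 1+np.argsort(-st[1:,4])[:3]],"cap exp",proj(f,[*e,25]).round(),"handle top",proj(f,[527,401.7,92]).round())
    for k in("puller_grip","puller_base"): print([(np.round(r["location"]).tolist(),round(r["score"],2)) for r in viewer.pinpoint(k,f)],proj(f,[527,401.7,68 if k[-1]=="p" else 4]).round())
P=np.array([proj(fs[0],[e[0]+23*np.cos(t),e[1]+23*np.sin(t),z]) for z in(16,29) for t in np.linspace(0,6.3,40)]);print(P.min(0),P.max(0))
E
```

```text
32.9833 [527.3 401.8 250. ] [-179.92   -0.21   16.72] [-0.2 -0.1 -1.5] tcp [621.  231.8]
red_cap_mid [([332.0, 180.0], 0.54), ([167.0, 214.0], 0.67)] [523.4 400.6  66. ]
blue_cap_mid [([318.0, 366.0], 0.93), ([468.0, 222.0], 0.89)] [ 486.9 -259.6   47.7]
puller_grip [([318.0, 223.0], 0.69), ([331.0, 181.0], 0.89), ([163.0, 273.0], 0.78)] [478.5 406.   51.4]
tray_in [([335.0, 198.0], 0.69), ([175.0, 208.0], 0.77)] [539.5 402.7   3.5]
red [[210, 0, 101, 58, 5005], [302, 164, 29, 7, 124]]
[[208, 0, 103, 56, 4853], [301, 163, 31, 7, 131]] cap exp [315. 187.] handle top [315. 229.]
[([264.0, 344.0], 0.81), ([314.0, 221.0], 0.69)] [315. 221.]
[([274.0, 315.0], 0.93)] [315. 206.]
[[366, 172, 27, 13, 183], [278, 144, 16, 2, 31], [342, 193, 5, 5, 17]] cap exp [340. 191.] handle top [333. 172.]
[([332.0, 178.0], 0.68), ([287.0, 180.0], 0.64)] [333. 179.]
[([331.0, 196.0], 0.85), ([287.0, 196.0], 0.64)] [333. 198.]
[[112, 133, 41, 33, 662], [11, 208, 3, 5, 10], [167, 196, 1, 1, 1]] cap exp [170. 204.] handle top [162. 210.]
[([163.0, 274.0], 0.72), ([165.0, 212.0], 0.61)] [166. 211.]
[([175.0, 213.0], 0.89), ([170.0, 276.0], 0.84)] [176. 214.]
[290.98850314 162.53886989] [338.43667366 211.23233677]
```

```bash
python3 -c "
from h import *
print(env.job_done())"
```

```text
the job is handed in; nothing more can be done
None
```

The red cap came off with the puller at about 8 N. The puller stands upright in the steel tray with the cap still in its fork, released, and the blue cap is still seated; I handed the job in at about 33 s.

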